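# Hang the hook-on basket in the wash bath and start it

### The arm

A 6-joint arm with a two-finger parallel gripper is mounted at the origin on the work surface. World frame = base frame: x ahead of the robot, y to its left, z up, the work surface at z = 0. Lengths are in mm, angles in rad, forces in N, time in s.
With the tool pointing down it reaches from about 350 to 975 mm from the base axis. Payload 7.1 kg.
Tool frame: the origin (TCP) lies at the very end of the fingers, on their centre line; the grasp point (between the pads) lies 19 mm behind it; z points along the fingers, y is the direction in which the jaws open and shut (so a half turn about z gives the same grasp; the last joint's range is limited). The gripper opens to 88 mm and grips with 3 to 60 N. Pads are 20 mm wide; open, the fingers measure 115 mm over their backs; the gripper's body (75 mm by 178 mm) begins 61 mm behind the grasp point.
Start: joints at [1.227, 0.423, 1.63, -0, 1.089, -0.019], TCP at [199.418, 592.315, 222.675] pointing down, gripper open.
Joint ranges: [-3, 3], [-0.9, 2.11], [0.09, 2.58], [-1.31, 4.45], [0.11, 2.69], [-2.54, 2.54]. Speed limits (rad/s): [2.39, 2.39, 3.01, 3.14, 3.14, 3.14].

### API

Orientations are given as a rotation vector (axis times angle).
In Python, from workcell import monitor, vision, order, find_in, regions_of, place_of gives the robot as it stands. The module is installed in compiled form; this text tells all that it offers.
- The arm moves only by the tool carry_out, never from a script. Its argument "targets" is a list of rows, each a list of 3 entries, a list of its own where there are three numbers: the turn, a rotation vector about the world's x, y, z in degrees, then the shift along the world's x, y, z in mm, then the finger opening in mm, from 0 to 87.8. In form: [[[rx, ry, rz], [x, y, z], hand], ...]. A call has 1 to 10 rows; each row is the pose to reach, as a shift and turn from the pose commanded when the call began; what a row does not reach only later rows make up. A row lasts 1/12 s, in which the tool goes at most 41.7 mm and 7.16 degrees, less where a joint would pass 70% of its speed; a pose out of reach is approached as far as the arm can. A call with a gripper value outside its range is refused whole. The fingers move at their own pace and stop on an object; the grip force is fixed at half the most. Time passes only in rows, so rows that repeat a pose let the fingers close. It gives the time, the measured TCP pose, the force and the opening at its end, in the units of the state.
- monitor.get_obs(): the state, without advancing time (a new reading comes with each control period).
- vision.get_image(name): name is "side" or "top" or "wrist"; returns the picture (480x640x3 uint8, red, green, blue); there is no depth.
- vision.camera_model(name): a dict with "K" (3x3 intrinsics, pixels), "rvec" (rotation vector, rad) and "tvec" (3), from world to camera coordinates, as OpenCV has them. Camera axes: x right, y down, z forward; pixel columns grow to the right and rows downward; lengths in mm; the calibration is good to about 2 mm. A picture is of the moment at which its call begins: read the wrist's pose just before it. camera_model takes no time and is no camera call; for the wrist camera it gives the pose at the moment of the call.
- order.close_job(): hands the job in, once; it reports no verdict.
Trained networks look in the newest picture that a camera, given by its name, has taken for a name from the list of things; names that differ only in an ending like _2 or _b are one class to them, and where a whole thing is asked for, a point or a joint stands for the part that bears it (a point fixed in the world has none). Each returns a list of dicts, best first, with "confidence" (0 to 1); they miss things now and then, are a little off and sometimes report something else, mostly with a low value. They report only what shows in the picture. A call takes as long as a camera call. They do not tell look-alikes from the thing itself.
- find_in(query, camera): "point" ([x, y, z] in mm, in the coordinates of the camera as it stood for that picture, good to about 4 mm: the middle of the surface that is visible of it).
- regions_of(query, camera): "mask" (480x640 bool, what is visible of it).
- place_of(query, camera): "point" ([x, y, z] in mm, in the coordinates of the camera as it stood for that picture, good to about 4 mm: a listed point, or the origin of a listed thing).
The state is a dict: "t": time; "qpos": joint angles; "qvel": joint speeds; "joint_torque": joint torques, N m; "ee_pos": TCP position; "orientation": TCP orientation; "ft_force": force on the tool from outside, world axes, zero at the start; "moment": the same for the moment, N m; "width": finger opening in mm.
Only numpy, scipy, OpenCV 4.12 (cv2) and the standard library are available. Lean on these libraries where they do the work, as an engineer would, in place of code of your own. Each camera call takes 0.05 s, during which the arm holds its last target.

### The job

The small hook-on parts basket lies on its back on the bench: stand it upright on the bench and let go of it, then take it again and hang it inside the wash tank with its bent lip hooked over either long wall, hanging straight and clear of the tank floor. Then let go of it and slide the bath's slider all the way to the end of its track, away from the tank. Leave the spool, motor, parts box and screwdriver where they are.

Things in the scene. Friction and masses are not known exactly. Their poses are not given: they have to be found in the camera images.
- basket: Loose steel hook-on basket, 160 to 280 g. Upright: z up, +x to the lip side, y along the width. Origin: middle of the lower edge of the back plate's back face. Plate 100 mm wide (y), x -4 to 0, z 0 to 95 mm. At the start it lies on its back, pocket up, on plate edge and lip: z axis heads forward-right (yaw -1.65 to -0.65) and rises 0.216 rad; turning it 1.355 rad about its y stands it up.
- basket_pocket (a point): Centre of the basket's open-topped pocket, at x -24, y 0, z 25 mm in the basket frame (axes as the basket's). The pocket is a box on the plate's -x side: x -44 to -4, y -25 to 25, z 0 to 50 mm; sides 3 mm thick, flat heavy bottom on which the basket stands steadily. Centre of mass of the basket about x -12, z 42.
- basket_lip (a point): Middle of the lower edge of the lip's inner face: x 12, y 0, z 73 mm in the basket frame. The lip is x 12 to 16, z 73 to 95, as wide as the plate; it hangs from a bridge (underside z 95, x -4 to 16). So a slot 12 mm wide and 22 deep opens downwards between plate and lip.
- basket_grip (a point): Centre of the black plastic grip block on the basket's bridge: x 6, y 0, z 110 mm in the basket frame. The block is 20 mm thick (x -4 to 16), 100 mm long (y), z 99 to 121 mm.
- bath: Fixed, empty wash bath. Origin on the bench under the tank's centre; z up; yaw within 0.25 rad. Steel tank 110 (x) by 180 mm (y) outside, walls 5 mm, rim 125 mm high, inner floor 5 mm high; long walls along y, outer faces at x -55 and 55. Grey housing round it 150 by 220 mm, 55 high; console with the slider on its -y side, 45 mm high, y -90 to -280, x -75 to 75.
- slider (a joint): Slider on the console, in m: 0 at the end of the track nearest the tank, 0.070 at the far end; it grows as the grip moves along the bath's -y axis. Stiff by friction of about 1.5 N, stays where it is left. Starts between 0 and 0.020.
- slider_top (a point): Centre of the top of the slider's black grip block: 28 mm along the bath's x, 20 mm along its y, 40 mm tall, top 99.5 mm above the bench. At joint value q it is at x 0, y -165 mm - q in the bath's frame.
- spool: Bystander: metal wire spool standing upright, 54 mm diameter, 40 mm tall, origin under its centre.
- motor: Bystander: black motor with a brass shaft, 43 mm diameter, 55 mm tall, origin under its centre.
- partsbox: Bystander: clear open parts box, 80 by 110 by 35 mm, origin under its centre.
- driver: Bystander: black-handled screwdriver, 170 mm long along its x, 26 mm thick, origin on the bench under its middle.
Not all that is in view belongs to the job. Several things have the shape of the basket; the one meant has the colours described above.

How it is judged (in metres and radians):
On the way, in this order (a step that is already met when the one before it is completed fails the run):
1. The basket stands upright on the bench, let go (angle between basket's own z axis and vertical below 0.08 rad and height (world z) of basket below 0.006 m and contact force between the fingers and basket below 0.1 N and linear speed of basket below 0.02 m/s), for 0.2 s.
2. The basket hangs inside the tank by its lip on a long wall, let go (((x of basket in the frame of bath between 0.038 and 0.053 m and x of basket_lip in the frame of bath above 0.053 m) or (x of basket in the frame of bath between -0.053 and -0.038 m and x of basket_lip in the frame of bath below -0.053 m)) and z of basket in the frame of bath between 0.024 and 0.036 m and angle between basket's own z axis and vertical below 0.12 rad and angle between the x axis of basket and the x axis of bath, either way round below 0.14 rad and contact force between the fingers and basket below 0.1 N and linear speed of basket below 0.02 m/s), for 0.2 s.
3. The slider is at the far end of its track (value of joint slider above 0.063 m), for 0.1 s.
At the end, for the whole second after the job is handed in: The basket hangs still and released inside the tank: bridge down on the rim of a long wall (origin 24 to 36 mm above the bench), lip outside and plate inside that wall, within 0.12 rad of upright and 0.14 rad of square to the wall; the slider is within 7 mm of the far end of its track (all of step 2 and value of joint slider above 0.063 m); the robot touches nothing.
It fails at once if The spool is moved more than 30 mm (distance of spool from where it was at the start of the episode above 0.03 m).
It fails at once if The motor is moved more than 30 mm (distance of motor from where it was at the start of the episode above 0.03 m).
It fails at once if The parts box is moved more than 30 mm (distance of partsbox from where it was at the start of the episode above 0.03 m).
It fails at once if The screwdriver is moved more than 30 mm (distance of driver from where it was at the start of the episode above 0.03 m).
It also fails if it takes over 61 s, if anything falls off the work surface, if the arm or the gripper's body presses on something with over 40 N, if the wrist force passes 120 N, or if a joint passes its speed limit or range.

## Working session

There is one attempt and no reset: what is moved stays moved. The work goes in short steps, Python scripts to look and compute and a tool call to move; the robot and the scene stay as the last step left them, time stands still between calls to the robot, and variables do not carry over. Pictures are saved under pics/ and viewed, and the job is handed in when it is done.

Besides the shell and the picture viewer there is one more tool, called after "Request:" by a JSON object that holds its "api" and its "payload". carry_out: Moves the arm, as the interface text tells. Its arguments: {"type":"object","properties":{"targets":{"type":"array","items":{"type":"array"}}},"required":["targets"]}

```bash
mkdir -p pics; ls
python3 - <<'E'
from workcell import monitor, vision
import cv2
o=monitor.get_obs(); print(o)
for n in ["side","top","wrist"]:
    im=vision.get_image(n); cv2.imwrite(f"pics/{n}0.png",im[:,:,::-1])
    c=vision.camera_model(n); print(n,c)
E
```

```text
pics
{'t': 0.0, 'qpos': array([ 1.22703506e+00,  4.23813824e-01,  1.63066473e+00, -1.87646726e-05,
        1.08859488e+00, -1.89906932e-02]), 'qvel': array([-0.00083655, -0.00173799, -0.00128316,  0.00075947, -0.00282127,
       -0.00027053]), 'joint_torque': array([-2.44815337e-04, -5.44622862e+01, -2.73673064e+01,  6.43524248e-02,
        2.25731445e-02, -1.01015480e-04]), 'ee_pos': array([199.22492467, 591.82700384, 221.92849195]), 'orientation': array([-5.07855182e-01, -3.10001722e+00,  2.29236599e-03]), 'ft_force': array([-0.2336545 , -0.31567326, -0.51299936]), 'moment': array([-0.00905652,  0.04382648, -0.04326308]), 'width': 87.86589666599463}
side {'K': array([[468.90187443,   0.        , 313.12458523],
       [  0.        , 468.90187443, 235.24076447],
       [  0.        ,   0.        ,   1.        ]]), 'rvec': array([ 2.28736011, -0.97541075,  0.35743392]), 'tvec': array([-295.71152205,  443.93583153,  959.81570983])}
top {'K': array([[436.88163439,   0.        , 309.48957742],
       [  0.        , 436.88163439, 235.92288904],
       [  0.        ,   0.        ,   1.        ]]), 'rvec': array([ 2.11734775, -2.12781862,  0.17495747]), 'tvec': array([144.27602211, 580.15216044, 862.20652848])}
wrist {'K': array([[393.58175072,   0.        , 321.96167553],
       [  0.        , 393.58175072, 241.29849562],
       [  0.        ,   0.        ,   1.        ]]), 'rvec': array([-2.35504234, -1.69244229, -0.24015885]), 'tvec': array([-623.08065081,  -32.99651828,  391.24631665])}
```

View pics/top0.png

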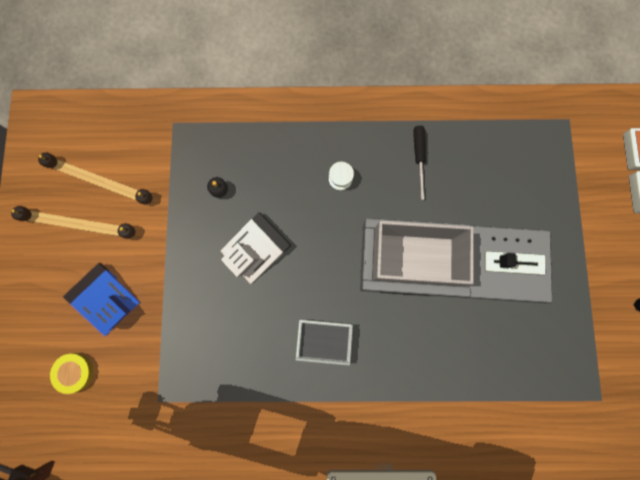

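View pics/side0.png

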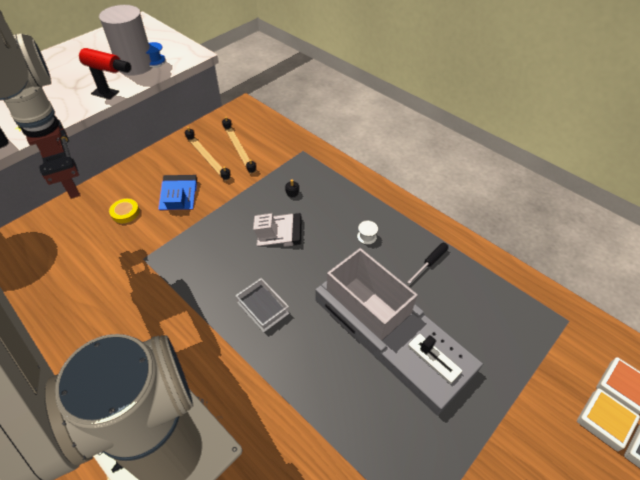

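View pics/wrist0.png

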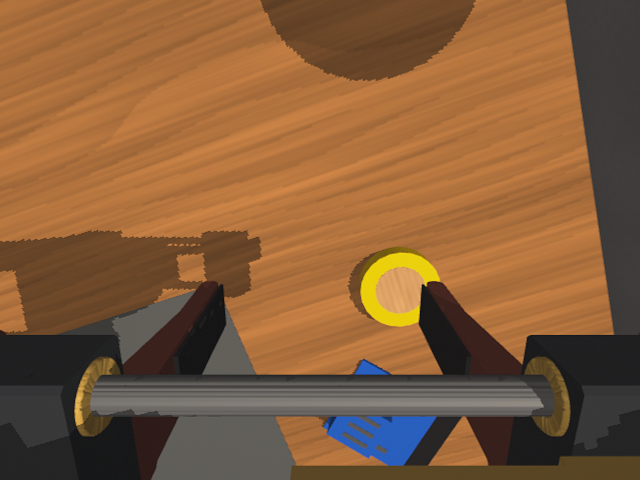

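Steel basket with the black grip is at about (255,247) in the top view and (277,230) in the side view. The blue one is a decoy. The motor is at (217,187), spool (341,176), box (325,343), driver (420,160), tank (425,255) and slider (510,261). Next I measure with the networks.

```bash
cat > h.py <<'E'
import numpy as np, cv2
from scipy.spatial.transform import Rotation as R
from workcell import monitor, vision, order, find_in, regions_of, place_of
def cam(n):
    c=vision.camera_model(n); return c['K'],R.from_rotvec(np.ravel(c['rvec'])).as_matrix(),np.ravel(c['tvec'])
def toworld(n,p,c=None):
    K,Rm,t=c or cam(n); return Rm.T@(np.array(p)-t)
def proj(P,c):
    K,Rm,t=c; q=(np.atleast_2d(P)@Rm.T+t)@K.T; return q[:,:2]/q[:,2:]
def ray(uv,z,c):
    K,Rm,t=c; d=Rm.T@np.linalg.inv(K)@np.array([uv[0],uv[1],1.]); o=-Rm.T@t
    return o+d*(z-o[2])/d[2]
def snap(n,f=None):
    c=cam(n); im=vision.get_image(n)[:,:,::-1].copy()
    if f: cv2.imwrite(f'pics/{f}.png',im)
    return im,c
E
python3 - <<'E'
from h import *
np.set_printoptions(precision=1,suppress=True)
for n in ["top","side"]:
    im,c=snap(n)
    for q in ["basket","basket_pocket","basket_lip","basket_grip","bath","slider_top","spool","motor","partsbox","driver"]:
        for r in place_of(q,n)[:3]: print(n,q,round(r['confidence'],2),toworld(n,r['point'],c))
E
```

```text
top basket 0.72 [415.7 551.5   4.8]
top basket 0.59 [695.1 347.5  -0.3]
top basket 0.56 [519.6 304.8  -0.7]
top basket_pocket 0.9 [422.3 555.5  25.4]
top basket_pocket 0.58 [535.8 292.3  26.3]
top basket_lip 0.8 [458.2 603.    4.8]
top basket_lip 0.65 [521.  305.6  -0.6]
top basket_lip 0.56 [573.1 252.9   6.1]
top basket_grip 0.78 [597.4 222.6  15.4]
top basket_grip 0.56 [487.  621.4  18.3]
top basket_grip 0.29 [538.7 -81.5  -0.2]
top slider_top 0.77 [ 523.9 -249.4   98. ]
top motor 0.62 [699.4 342.5  -2.9]
top partsbox 0.85 [362.8 112.1   0.3]
top partsbox 0.32 [597.7 226.   17.4]
top driver 0.93 [ 754.6 -105.5    1. ]
side basket 0.93 [410.6 543.7  -1.8]
side basket 0.6 [522.9 304.8   3.2]
side basket 0.22 [727.7  70.5   1. ]
side basket_pocket 0.9 [421.7 558.9  32.9]
side basket_pocket 0.25 [ 518.1 -255.7  101.7]
side basket_lip 0.74 [462.9 602.3   7. ]
side basket_lip 0.66 [573.7 247.8   5.4]
side basket_lip 0.6 [722.7  71.3   0.9]
side basket_grip 0.69 [594.3 224.1  17.3]
side basket_grip 0.6 [359.5 112.2  -0.6]
side basket_grip 0.56 [483.9 623.8  21.5]
side bath 0.79 [537.6 -79.3   3.6]
side slider_top 0.65 [ 517.  -254.9   98.8]
side spool 0.72 [722.9  71.9   2.9]
side spool 0.16 [ 519.3 -254.   101.3]
side motor 0.62 [695.3 347.4   3. ]
side partsbox 0.98 [361.4 112.9  -0.3]
side partsbox 0.7 [ 521.4 -255.7  102.2]
side driver 0.57 [ 756.7 -104.9    0.2]
```

```bash
cat >> h.py <<'E'
def basketT(x,y,yaw,lying=True,z=0):
    h=np.array([np.cos(yaw),np.sin(yaw),0]);up=np.array([0,0,1.]);a=0.2158
    yb=np.array([-h[1],h[0],0])
    if lying: zb=np.cos(a)*h+np.sin(a)*up; xb=np.sin(a)*h-np.cos(a)*up
    else: zb=up; xb=h
    return np.c_[xb,yb,zb],np.array([x,y,z],float)
def box(x0,x1,y0,y1,z0,z1):
    P=np.array([[x,y,z] for x in(x0,x1) for y in(y0,y1) for z in(z0,z1)],float)
    E=[(i,j) for i in range(8) for j in range(i+1,8) if bin(i^j).count('1')==1]
    return P,E
BASKET=[box(-4,0,-50,50,0,95),box(-44,-4,-25,25,0,50),box(12,16,-50,50,73,95),box(-4,16,-50,50,99,121)]
BATH=[box(-55,55,-90,90,0,125),box(-50,50,-85,85,5,125),box(-75,75,-110,110,0,55),box(-75,75,-280,-90,0,45)]
def draw(im,boxes,T,c,s,o,col=(0,255,0)):
    Rm,t=T
    for P,E in boxes:
        q=(proj(P@Rm.T+t,c)-o+0.5)*s
        for i,j in E: cv2.line(im,tuple(int(v) for v in q[i]),tuple(int(v) for v in q[j]),col,1,cv2.LINE_AA)
def crop(im,x0,y0,w,h,s):
    return cv2.resize(im[y0:y0+h,x0:x0+w],None,fx=s,fy=s,interpolation=cv2.INTER_CUBIC)
def bathT(x,y,yaw): return R.from_euler('z',yaw).as_matrix(),np.array([x,y,0.])
E
python3 - <<'E'
from h import *
np.set_printoptions(precision=1,suppress=True)
bk=basketT(521,305,-.83); bt=bathT(537,-80,-.1)
for n,r1,r2 in [("top",(195,190,120,110),(350,205,210,110)),("side",(235,190,90,70),(305,240,190,180))]:
    im,c=snap(n)
    for k,r in (("bk",r1),("bt",r2)):
        s=min(5,800//r[2],600//r[3]); A=crop(im,*r,s); B=A.copy()
        draw(B,BASKET,bk,c,s,r[:2]); draw(B,BATH,bt,c,s,r[:2])
        M=np.vstack([A,B]) if A.shape[1]>1.4*A.shape[0] else np.hstack([A,B])
        f=min(1,800/M.shape[1],600/M.shape[0]); M=cv2.resize(M,None,fx=f,fy=f,interpolation=cv2.INTER_AREA)
        cv2.imwrite(f'pics/{n}_{k}.png',M)
o=monitor.get_obs();Rt=R.from_rotvec(o['orientation']).as_matrix();K,Rm,t=cam('wrist')
print(Rt,'\ncam in tool',Rt.T@(-Rm.T@t-o['ee_pos']),'\n',Rt.T@Rm.T)
E
```

```text
[[-0.9  0.3 -0. ]
 [ 0.3  0.9 -0. ]
 [ 0.  -0.  -1. ]] 
cam in tool [  78.    -1.  -161.7] 
 [[-0.  -1.  -0.3]
 [ 1.   0.  -0. ]
 [ 0.  -0.3  1. ]]
```

View pics/top_bk.png

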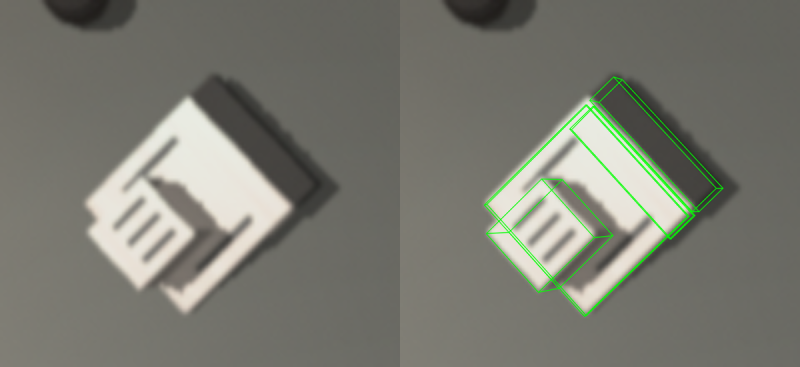

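View pics/top_bt.png

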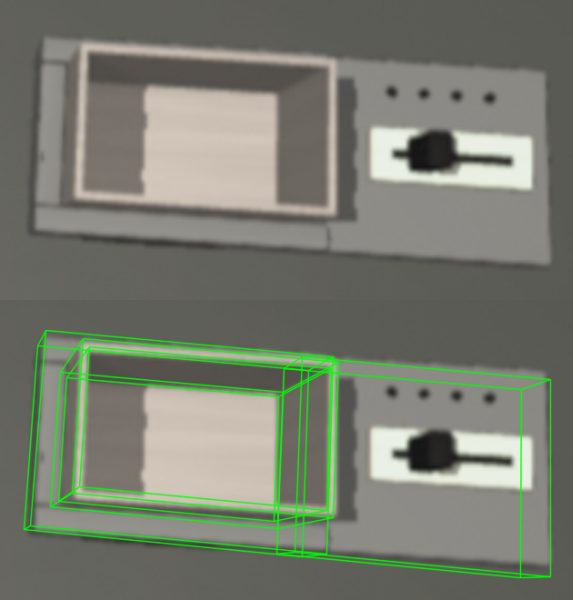

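View pics/side_bk.png

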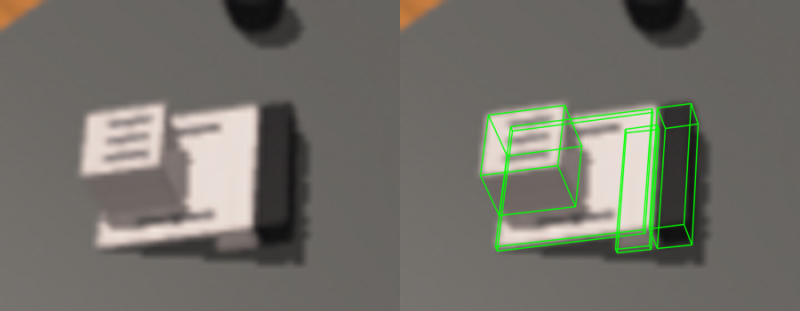

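View pics/side_bt.png

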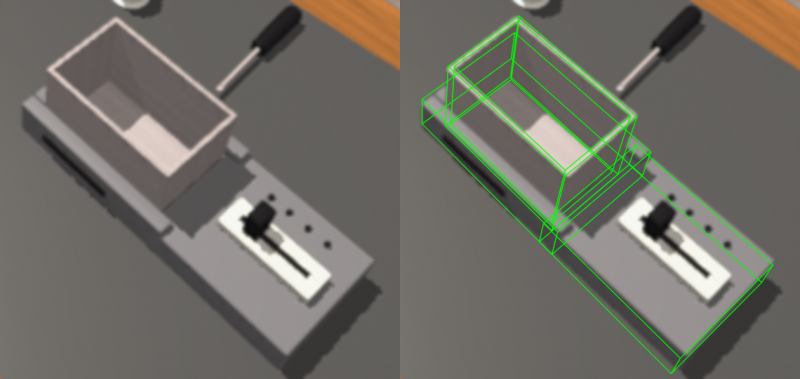

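```bash
cat >> h.py <<'E'
def grasp(bT,a,gx,gz,back=0,sg=1):
    Rb,t=bT; z=np.array([np.sin(a),0,-np.cos(a)]);y=np.array([0,sg,0.]);x=np.cross(y,z)
    Rt=Rb@np.c_[x,y,z]; p=t+Rb@(np.array([gx,0,gz])+z*(19-back)); return Rt,p
def delta(Rt,p):
    o=monitor.get_obs();R0=R.from_rotvec(o['orientation']).as_matrix()
    rv=np.degrees(R.from_matrix(Rt@R0.T).as_rotvec()); print('turn',rv.round(2),'|',np.linalg.norm(rv).round(1),'shift',(p-o['ee_pos']).round(1),'target',p.round(1))
E
python3 - <<'E'
from h import *
a=np.radians(38)
bk=basketT(521,305,-.83)
for b in(110,0): delta(*grasp(bk,a,-28,32,b))
up=basketT(521,305,-.83,False)
delta(*grasp(up,a,-28,32))
E
```

```text
turn [ 21.86  33.55 -27.78] | 48.7 shift [ 377.8 -348.8 -118.4] target [577.2 243.5 104.3]
turn [ 21.86  33.55 -27.78] | 48.7 shift [ 330.5 -297.  -203.1] target [529.9 295.3  19.6]
turn [-20.96 -32.17 -27.87] | 47.4 shift [ 310.6 -275.3 -205.6] target [510. 317.  17.]
```

Request:
{"api": "carry_out", "payload": {"targets": [[[21.9, 33.5, -27.8], [378, -349, -60], 87], [[21.9, 33.5, -27.8], [378, -349, -60], 87], [[21.9, 33.5, -27.8], [378, -349, -60], 87], [[21.9, 33.5, -27.8], [378, -349, -60], 87], [[21.9, 33.5, -27.8], [378, -349, -60], 87], [[21.9, 33.5, -27.8], [378, -349, -60], 87], [[21.9, 33.5, -27.8], [378, -349, -60], 87], [[21.9, 33.5, -27.8], [378, -349, -60], 87], [[21.9, 33.5, -27.8], [378, -349, -60], 87], [[21.9, 33.5, -27.8], [378, -349, -60], 87]]}}

```text
t: 2.18
ee_pos: [505.1, 309.2, 173.8]
orientation: [-1.004, -2.273, -0.362]
ft_force: [0.9, 0.3, 0.4]
width: 86.9
```

Run:
```python
from h import *
a=np.radians(38)
bk=basketT(521,305,-.83)
delta(*grasp(bk,a,-28,32,110))
print(monitor.get_obs()['qpos'].round(2))
```

```text
turn [-0.    0.02  0.13] | 0.1 shift [ 72.1 -65.7 -69.5] target [577.2 243.5 104.3]
[ 0.23  0.61  1.62  0.61  1.34 -0.79]
```

Request:
{"api": "carry_out", "payload": {"targets": [[[0, 0, 0], [72, -66, -60], 87], [[0, 0, 0], [72, -66, -60], 87], [[0, 0, 0], [72, -66, -60], 87], [[0, 0, 0], [72, -66, -60], 87]]}}

```text
t: 2.52
ee_pos: [577.9, 241.7, 110.5]
orientation: [-1.009, -2.271, -0.361]
ft_force: [-1.3, -0.6, 0.2]
width: 86.8
```

Run:
```python
from h import *
a=np.radians(38)
im,c=snap('wrist','w1')
bk=basketT(521,305,-.83)
B=im.copy(); draw(B,BASKET,bk,c,1,(0,0)); cv2.imwrite('pics/w1d.png',B)
delta(*grasp(bk,a,-28,32,0))
print(monitor.get_obs()['qpos'].round(2),cam('wrist')[2])
im,c=snap('top','t1');
```

```text
turn [ 0.02 -0.08  0.23] | 0.2 shift [-46.5  51.8 -92.6] target [529.9 295.3  19.6]
[ 0.12  0.77  1.49  0.56  1.37 -0.87] [-588.83182263 -116.47572298  362.3653772 ]
```

View pics/w1d.png

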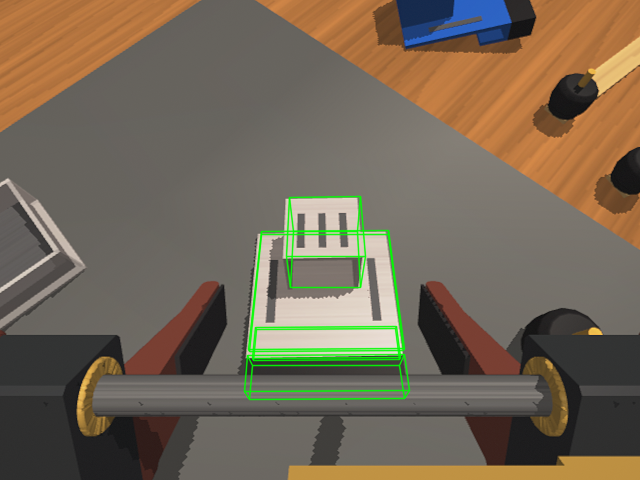

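The overlay matches the basket to about 1 mm and the pocket sits between the fingers. Moving in and gripping.

Request:
{"api": "carry_out", "payload": {"targets": [[[0, 0, 0], [-16, 17, -31], 87], [[0, 0, 0], [-32, 35, -62], 87], [[0, 0, 0], [-47, 52.5, -92], 87], [[0, 0, 0], [-47, 52.5, -92], 87], [[0, 0, 0], [-47, 52.5, -92], 30], [[0, 0, 0], [-47, 52.5, -92], 30], [[0, 0, 0], [-47, 52.5, -92], 30], [[0, 0, 0], [-47, 52.5, -92], 30], [[0, 0, 0], [-47, 52.5, -92], 30], [[0, 0, 0], [-47, 52.5, -92], 30]]}}

```text
t: 3.45
ee_pos: [529.2, 297.7, 23.4]
orientation: [-1.003, -2.275, -0.363]
ft_force: [-2.4, -1.4, 1.6]
width: 50.3
```

Run:
```python
from h import *
a=np.radians(38)
im,c=snap('wrist','w2'); 
o=monitor.get_obs(); print(o['t'],o['width'],o['ft_force'],o['ee_pos'])
```

```text
3.5 49.75106495460116 [ 0.74032178 -3.51917708  4.74559198] [529.13684516 297.74804916  23.33497409]
```

View pics/w2.png

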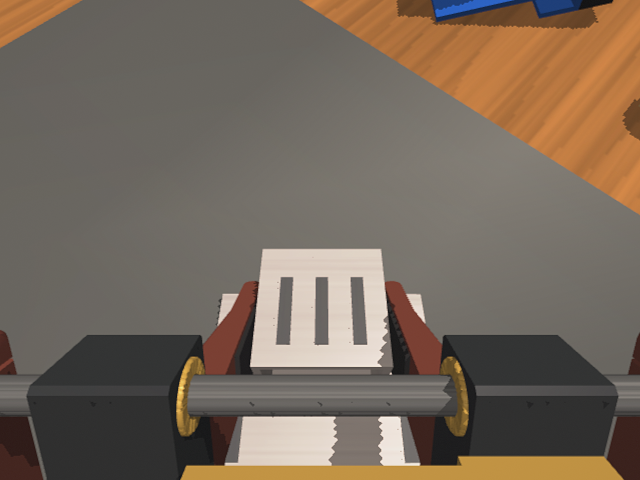

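Run:
```python
from h import *
o=monitor.get_obs();R0=R.from_rotvec(o['orientation']).as_matrix()
Rb,t=basketT(521,305,-.83); pb=Rb.T@(o['ee_pos']-t); Rtb=Rb.T@R0
np.savez('g.npz',pb=pb,Rtb=Rtb); print(pb,Rtb[:,2],Rtb[:,1])
Ru,tu=basketT(521,305,-.83,False,2)
delta(Ru@Rtb,tu+Ru@pb)
```

```text
[-20.47197116   1.11026747  15.58800048] [ 0.61619785  0.00223697 -0.78758822] [-0.00150059  0.99999749  0.00166623]
turn [-57.29 -52.39   0.  ] | 77.6 shift [-21.1  23.1  -5.7] target [508.  320.9  17.6]
```

Request:
{"api": "carry_out", "payload": {"targets": [[[0, 0, 0], [0, 0, 25], 30], [[0, 0, 0], [0, 0, 50], 30], [[0, 0, 0], [0, 0, 70], 30], [[0, 0, 0], [0, 0, 70], 30]]}}

```text
t: 3.83
ee_pos: [530.9, 298.4, 96.0]
orientation: [-1.003, -2.278, -0.368]
ft_force: [0.7, -0.3, -0.5]
width: 49.8
```

Request:
{"api": "carry_out", "payload": {"targets": [[[-5.2, -4.76, 0], [-2, 2, 0], 30], [[-10.4, -9.5, 0], [-4, 4, 0], 30], [[-15.6, -14.3, 0], [-6, 6, 0], 30], [[-20.8, -19.0, 0], [-8, 8, 0], 30], [[-26, -23.8, 0], [-10, 10, 0], 30], [[-31.2, -28.5, 0], [-12, 12, 0], 30], [[-36.4, -33.3, 0], [-14, 15, 0], 30], [[-41.6, -38.0, 0], [-16, 18, 0], 30], [[-46.8, -42.8, 0], [-18, 20, 0], 30], [[-52, -47.6, 0], [-20, 22, 0], 30]]}}

```text
t: 4.67
ee_pos: [508.7, 320.8, 92.8]
orientation: [1.061, 2.41, -0.286]
ft_force: [-1.0, -0.2, -2.2]
width: 50.2
```

Run:
```python
from h import *
g=np.load('g.npz')
Ru,tu=basketT(521,305,-.83,False,3); delta(Ru@g['Rtb'],tu+Ru@g['pb'])
o=monitor.get_obs(); print(o['qpos'].round(2),o['ft_force'],o['width'])
snap('side','s3'); im,c=snap('wrist','w3')
R0=R.from_rotvec(o['orientation']).as_matrix()
Rb=R0@g['Rtb'].T; t=o['ee_pos']-Rb@g['pb']
im,c=snap('side'); r=(205,150,160,120); A=crop(im,*r,5);draw(A,BASKET,(Rb,t),c,5,r[:2]); cv2.imwrite('pics/s3d.png',A)
```

```text
turn [-5.44 -4.76 -0.05] | 7.2 shift [ -0.7   0.  -74.2] target [508.  320.9  18.6]
[ 0.81  0.62  1.79 -0.71  0.9   0.57] [-1.04286174 -0.20270109 -2.16314075] 50.16425105564823
```

View pics/s3d.png

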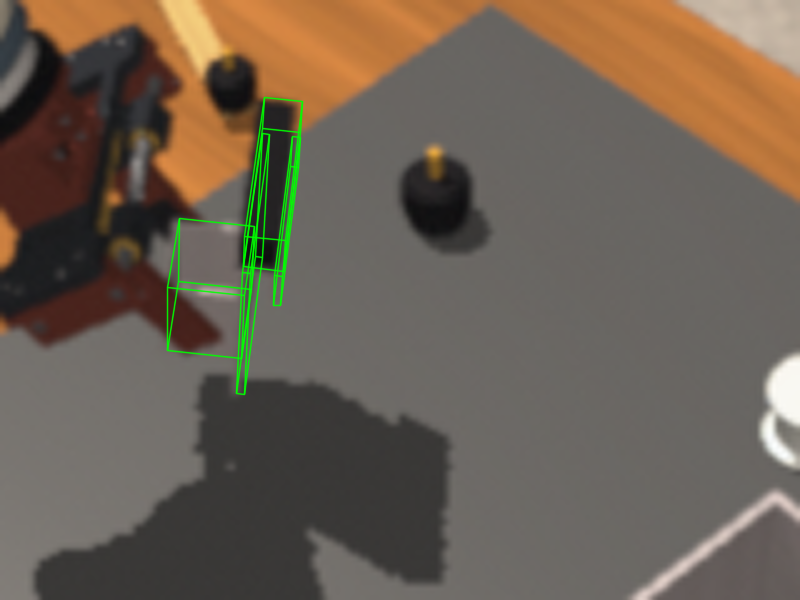

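Run:
```python
from h import *
im=cv2.imread('pics/s3.png'); cv2.imwrite('pics/s3c.png',crop(im,225,160,60,75,8))
```

```text
(no output)
```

View pics/s3c.png

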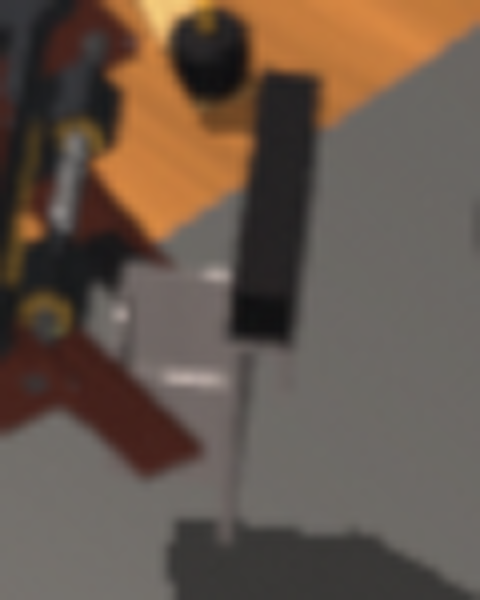

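View pics/w3.png

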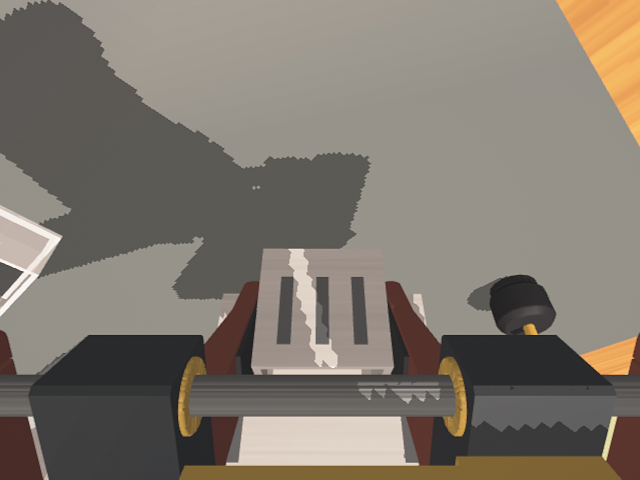

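Request:
{"api": "carry_out", "payload": {"targets": [[[-5.44, -4.8, 0], [-0.7, 0, 0], 30], [[-5.44, -4.8, 0], [-0.7, 0, -20], 30], [[-5.44, -4.8, 0], [-0.7, 0, -40], 30], [[-5.44, -4.8, 0], [-0.7, 0, -55], 30], [[-5.44, -4.8, 0], [-0.7, 0, -65], 30], [[-5.44, -4.8, 0], [-0.7, 0, -68], 30], [[-5.44, -4.8, 0], [-0.7, 0, -68], 30], [[-5.44, -4.8, 0], [-0.7, 0, -68], 30]]}}

```text
t: 5.48
ee_pos: [508.4, 319.7, 24.9]
orientation: [1.015, 2.304, -0.348]
ft_force: [0.5, -0.7, -2.1]
width: 49.8
```

Run:
```python
from h import *
g=np.load('g.npz')
Ru,tu=basketT(521,305,-.83,False,0); delta(Ru@g['Rtb'],tu+Ru@g['pb'])
o=monitor.get_obs(); print(o['ft_force'],o['moment'],o['width'])
```

```text
turn [-0.14 -0.32  0.11] | 0.4 shift [-0.4  1.2 -9.3] target [508.  320.9  15.6]
[ 0.46314549 -0.68451238 -2.07689385] [0.29982952 0.2908317  0.01354662] 49.81524076438066
```

Request:
{"api": "carry_out", "payload": {"targets": [[[0, 0, 0], [0, 0, -3], 30], [[0, 0, 0], [0, 0, -6], 30], [[0, 0, 0], [0, 0, -7], 30], [[0, 0, 0], [0, 0, -7], 30]]}}

```text
t: 5.82
ee_pos: [507.7, 320.1, 17.5]
orientation: [1.013, 2.304, -0.348]
ft_force: [-0.1, -0.5, -2.1]
width: 50.0
```

Request:
{"api": "carry_out", "payload": {"targets": [[[0, 0, 0], [0, 0, -1], 30], [[0, 0, 0], [0, 0, -1], 30]]}}

```text
t: 5.98
ee_pos: [507.7, 320.2, 16.4]
orientation: [1.013, 2.304, -0.348]
ft_force: [-1.1, 0.5, -1.8]
width: 49.9
```

Request:
{"api": "carry_out", "payload": {"targets": [[[0, 0, 0], [0, 0, -1], 30], [[0, 0, 0], [0, 0, -1], 30]]}}

```text
t: 6.15
ee_pos: [507.7, 320.1, 15.3]
orientation: [1.013, 2.304, -0.348]
ft_force: [0.2, 0.1, -1.1]
width: 49.8
```

Request:
{"api": "carry_out", "payload": {"targets": [[[0, 0, 0], [0, 0, -0.7], 30], [[0, 0, 0], [0, 0, -0.7], 50], [[0, 0, 0], [0, 0, -0.7], 55], [[0, 0, 0], [0, 0, -0.7], 65], [[0, 0, 0], [0, 0, -0.7], 75], [[0, 0, 0], [0, 0, -0.7], 87], [[0, 0, 0], [0, 0, -0.7], 87], [[0, 0, 0], [0, 0, -0.7], 87]]}}

```text
t: 6.82
ee_pos: [507.8, 320.1, 14.8]
orientation: [1.013, 2.304, -0.348]
ft_force: [-0.0, -0.4, -0.2]
width: 84.8
```

Run:
```python
from h import *
o=monitor.get_obs(); print(o['t'],o['ft_force'],o['width'])
R0=R.from_rotvec(o['orientation']).as_matrix(); print(R0[:,2])
im,c=snap('side'); r=(205,150,120,90); A=crop(im,*r,6);draw(A,BASKET,basketT(521,305,-.83,False),c,6,r[:2]); cv2.imwrite('pics/s4d.png',A)
```

```text
6.8167 [-0.02114675 -0.39626234 -0.18199011] 84.7698183278318
[ 0.41320105 -0.45202882 -0.7905282 ]
```

View pics/s4d.png

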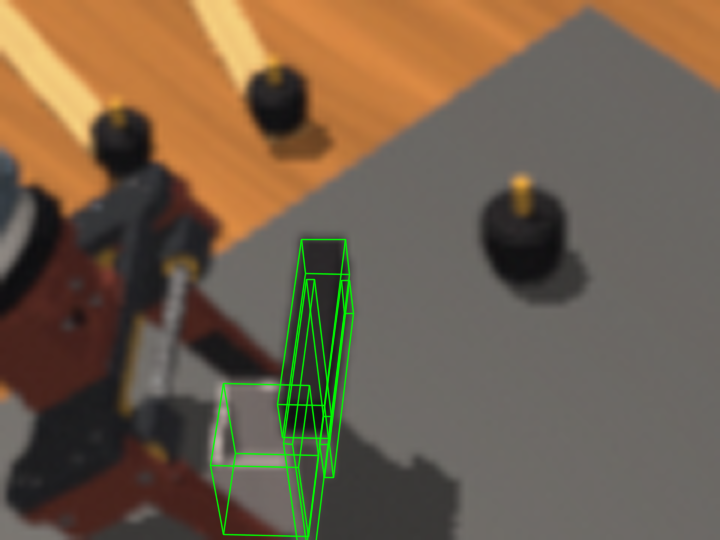

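Request:
{"api": "carry_out", "payload": {"targets": [[[0, 0, 0], [-14, 15, 26], 87], [[0, 0, 0], [-30, 33, 57], 87], [[0, 0, 0], [-48, 53, 92], 87], [[0, 0, 0], [-48, 53, 122], 87], [[0, 0, 0], [-48, 53, 155], 87], [[0, 0, 0], [-48, 53, 180], 87], [[0, 0, 0], [-48, 53, 180], 87]]}}

```text
t: 7.45
ee_pos: [461.3, 375.4, 200.1]
orientation: [1.015, 2.302, -0.337]
ft_force: [1.0, 1.2, 0.3]
width: 87.2
```

Run:
```python
from h import *
Rb,t=basketT(521,305,-.83,False); print(monitor.get_obs()['qpos'].round(2))
Rt=np.c_[Rb[:,1]*0,Rb[:,0],-Rb[:,2]]; Rt[:,0]=np.cross(Rt[:,1],Rt[:,2])
delta(Rt,t+Rb@np.array([6,0,220.]))
bk=(Rb,t)
for n,r in (("top",(195,190,120,110)),("side",(215,160,120,90))):
    im,c=snap(n); A=crop(im,*r,3);B=A.copy();draw(A,BASKET,bk,c,3,r[:2]); cv2.imwrite(f'pics/{n}5.png',np.hstack([A,B]))
im,c=snap('wrist','w5')
```

```text
[ 0.98  0.51  1.72 -0.7   1.18  0.6 ]
turn [ 41.71  -1.37 -86.39] | 95.9 shift [ 63.8 -74.9  19.9] target [525.  300.6 220. ]
```

View pics/side5.png

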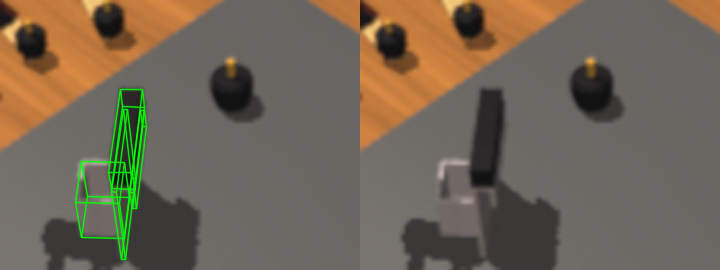

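View pics/top5.png

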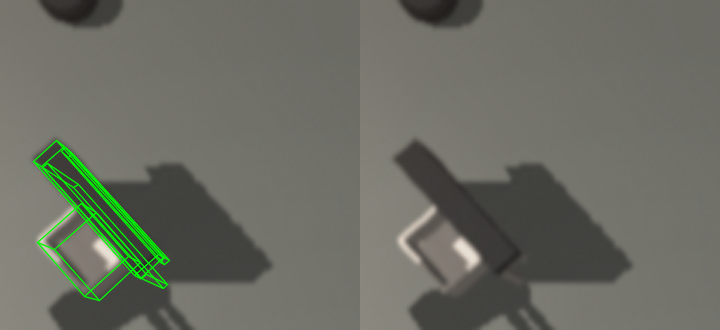

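Request:
{"api": "carry_out", "payload": {"targets": [[[0, 0, 0], [0, 0, 20], 87], [[41.7, -1.4, -86.4], [10, -10, 30], 87], [[41.7, -1.4, -86.4], [20, -20, 30], 87], [[41.7, -1.4, -86.4], [30, -30, 30], 87], [[41.7, -1.4, -86.4], [40, -40, 30], 87], [[41.7, -1.4, -86.4], [50, -50, 30], 87], [[41.7, -1.4, -86.4], [64, -65, 30], 87], [[41.7, -1.4, -86.4], [64, -75, 30], 87], [[41.7, -1.4, -86.4], [64, -75, 30], 87], [[41.7, -1.4, -86.4], [64, -75, 30], 87]]}}

```text
t: 8.43
ee_pos: [523.5, 296.7, 222.5]
orientation: [2.387, 1.695, -0.149]
ft_force: [-0.3, 0.0, 0.6]
width: 87.1
```

Run:
```python
from h import *
Rb,t=basketT(521,305,-.83,False); print(monitor.get_obs()['qpos'].round(2))
Rt=np.c_[Rb[:,1]*0,Rb[:,0],-Rb[:,2]]; Rt[:,0]=np.cross(Rt[:,1],Rt[:,2])
delta(Rt,t+Rb@np.array([6,0,220.]))
```

```text
[ 0.6   0.44  1.63 -0.23  1.19  1.04]
turn [ 13.47  -1.07 -28.16] | 31.2 shift [ 1.6  3.9 -2.5] target [525.  300.6 220. ]
```

Request:
{"api": "carry_out", "payload": {"targets": [[[13.5, -1.1, -28.2], [2, 4, -2], 87], [[13.5, -1.1, -28.2], [2, 4, -2], 87], [[13.5, -1.1, -28.2], [2, 4, -2], 87], [[13.5, -1.1, -28.2], [2, 4, -2], 87], [[13.5, -1.1, -28.2], [2, 4, -2], 87], [[13.5, -1.1, -28.2], [2, 4, -2], 87], [[13.5, -1.1, -28.2], [2, 4, -2], 87]]}}

```text
t: 9.02
ee_pos: [525.4, 301.5, 221.6]
orientation: [2.92, 1.147, 0.002]
ft_force: [0.5, -0.2, 0.2]
width: 86.9
```

Run:
```python
from h import *
Rb,t=basketT(521,305,-.83,False); print(monitor.get_obs()['qpos'].round(2))
Rt=np.c_[Rb[:,1]*0,Rb[:,0],-Rb[:,2]]; Rt[:,0]=np.cross(Rt[:,1],Rt[:,2])
delta(Rt,t+Rb@np.array([6,0,97.]))
im,c=snap('wrist'); draw(im,BASKET,(Rb,t),c,1,(0,0)); cv2.imwrite('pics/w6.png',im)
for q in ("basket_grip","basket_pocket"):
  for r in place_of(q,"wrist")[:2]: print(q,r['confidence'],toworld('w',r['point'],c))
print(t+Rb@[6,0,110],t+Rb@[-24,0,25])
```

```text
[ 0.5   0.4   1.68 -0.01  1.07  1.33]
turn [ 0.22  0.17 -0.44] | 0.5 shift [  -0.4   -0.9 -124.6] target [525.  300.6  97. ]
basket_grip 0.93 [523.65614307 300.99987834 108.56202868]
basket_pocket 0.77 [421.09854012 552.04323048  24.35048893]
basket_pocket 0.69 [506.53634196 321.57392637  24.63663944]
[525.04925456 300.57241177 110.        ] [504.80298176 322.71035291  25.        ]
```

View pics/w6.png

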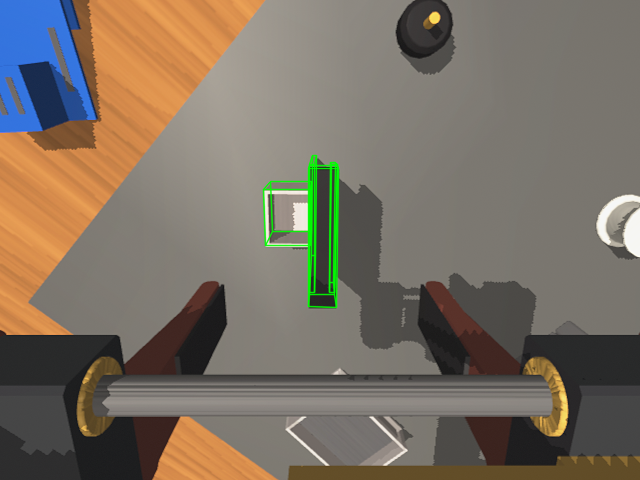

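Request:
{"api": "carry_out", "payload": {"targets": [[[0, 0, -0.4], [0, -1, -40], 87], [[0, 0, -0.4], [0, -1, -80], 87], [[0, 0, -0.4], [0, -1, -110], 87], [[0, 0, -0.4], [0, -1, -125], 87], [[0, 0, -0.4], [0, -1, -125], 87], [[0, 0, -0.4], [0, -1, -125], 40], [[0, 0, -0.4], [0, -1, -125], 15], [[0, 0, -0.4], [0, -1, -125], 10], [[0, 0, -0.4], [0, -1, -125], 10], [[0, 0, -0.4], [0, -1, -125], 10]]}}

```text
t: 10.0
ee_pos: [526.5, 301.5, 99.0]
orientation: [2.926, 1.134, 0.009]
ft_force: [0.6, -0.5, 0.4]
width: 57.0
```

Request:
{"api": "carry_out", "payload": {"targets": [[[0, 0, 0], [0, 0, 0], 10], [[0, 0, 0], [0, 0, 0], 10], [[0, 0, 0], [0, 0, 0], 10], [[0, 0, 0], [0, 0, 0], 10]]}}

```text
t: 10.33
ee_pos: [525.8, 301.0, 97.8]
orientation: [2.926, 1.134, 0.006]
ft_force: [0.9, -1.0, -0.3]
width: 30.4
```

Request:
{"api": "carry_out", "payload": {"targets": [[[0, 0, 0], [0, 0, 0], 10], [[0, 0, 0], [0, 0, 0], 10], [[0, 0, 0], [0, 0, 0], 10], [[0, 0, 0], [0, 0, 0], 10], [[0, 0, 0], [0, 0, 0], 10]]}}

```text
t: 10.75
ee_pos: [525.8, 301.0, 97.7]
orientation: [2.926, 1.134, 0.006]
ft_force: [-0.5, -0.2, 0.4]
width: 19.7
```

Run:
```python
from h import *
o=monitor.get_obs();Rt=R.from_rotvec(o['orientation']).as_matrix()
print(o['t'],o['width'],o['ft_force'],o['ee_pos'],'jaw yaw',np.arctan2(Rt[1,1],Rt[0,1]),Rt[:,2])
```

```text
10.75 19.69859859597945 [-0.52323564 -0.17376848  0.44229808] [525.8039514  301.04928872  97.66839939] jaw yaw -0.8312491251458813 [ 0.00460883 -0.00188257 -0.99998761]
```

Request:
{"api": "carry_out", "payload": {"targets": [[[0, 0, 0], [0, 0, 20], 10], [[0, 0, 0], [0, 0, 55], 10], [[0, 0, 0], [0, 0, 95], 10], [[0, 0, 0], [0, 0, 135], 10], [[0, 0, 0], [0, 0, 160], 10], [[0, 0, 0], [0, 0, 170], 10], [[0, 0, 0], [0, 0, 170], 10]]}}

```text
t: 11.33
ee_pos: [526.8, 301.7, 270.1]
orientation: [2.927, 1.134, 0.013]
ft_force: [0.2, -0.8, -1.6]
width: 20.0
```

```bash
cat > fit.py <<'E'
from h import *
from scipy.optimize import minimize
from scipy.ndimage import map_coordinates
def edges():
    # visible rim rectangles at z=125 (outer, inner)
    L=[]
    for hx,hy in((55,90),(50,85)):
        c=[(-hx,-hy),(hx,-hy),(hx,hy),(-hx,hy)]
        for i in range(4):
            a,b=np.array(c[i]),np.array(c[(i+1)%4])
            s=np.linspace(.05,.95,80)[:,None]; L.append(np.c_[a+(b-a)*s,np.full(80,125.)])
    return L
def fit(im,c,p0,ks=(2.0,1.0),z=0):
    g=cv2.cvtColor(im,cv2.COLOR_BGR2GRAY).astype(np.float32)
    best=np.array(p0,float)
    for k in ks:
        b=cv2.GaussianBlur(g,(0,0),k); gx=cv2.Sobel(b,cv2.CV_32F,1,0);gy=cv2.Sobel(b,cv2.CV_32F,0,1)
        E=edges()
        def cost(q):
            Rm,t=bathT(q[0],q[1],q[2]/200); s=0
            for P in E:
                u=proj(P@Rm.T+t,c); d=u[-1]-u[0]; n=np.array([-d[1],d[0]])/np.hypot(*d)
                v=map_coordinates(gx,[u[:,1],u[:,0]],order=1)*n[0]+map_coordinates(gy,[u[:,1],u[:,0]],order=1)*n[1]
                s+=np.abs(np.mean(np.clip(v,-60,60)))
            return -s
        q0=np.array([best[0],best[1],best[2]*200])
        # coarse
        bb=min(((cost(q0+[i,j,l]),i,j,l) for i in range(-6,7,2) for j in range(-6,7,2) for l in range(-8,9,2))) if k==ks[0] else (0,0,0,0)
        r=minimize(cost,q0+np.array(bb[1:]),method='Nelder-Mead',options=dict(initial_simplex=q0+np.array(bb[1:])+np.array([[0,0,0],[2,0,0],[0,2,0],[0,0,2.]])))
        best=np.array([r.x[0],r.x[1],r.x[2]/200])
    return best,r.fun
E
python3 - <<'E'
from fit import *
for n in("top","side"):
    im=cv2.imread(f'pics/{n}0.png'); c=cam(n); b,f=fit(im,c,(537,-80,-.09)); print(n,b,f)
    r=(350,205,210,110) if n=="top" else (305,240,120,100); s=3 if n=="top" else 6
    A=crop(im,*r,s);draw(A,BATH[:2] ,bathT(*b),c,s,r[:2]); cv2.imwrite(f'pics/{n}_fit.png',A)
E
```

```text
top [ 5.33119936e+02 -7.95786510e+01 -7.07835816e-02] -480.0
side [ 5.31048053e+02 -8.55181982e+01 -7.84101274e-02] -476.9265733919873
```

View pics/top_fit.png

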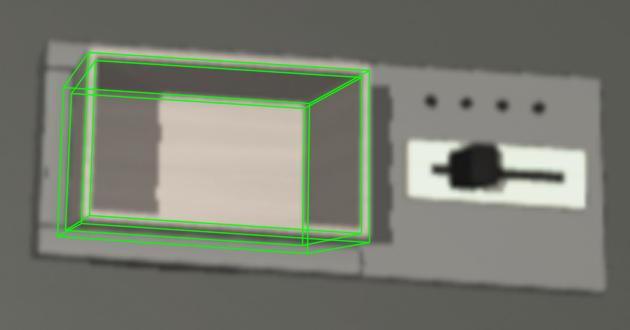

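View pics/side_fit.png

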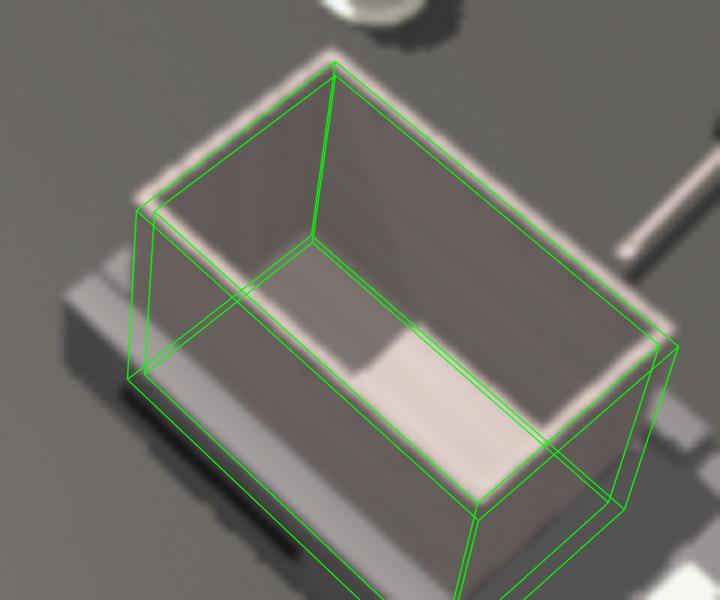

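```bash
cat > sub.py <<'E'
import re
s=open('fit.py').read()
s=s.replace("            for P in E:\n","            ce=proj(np.array([[0,0,125.]])@Rm.T+t,c)[0]\n            for ei,P in enumerate(E):\n")
s=s.replace("n=np.array([-d[1],d[0]])/np.hypot(*d)\n","n=np.array([-d[1],d[0]])/np.hypot(*d); n=n*np.sign(n@(ce-u[40]))*(1 if ei<4 else -1)\n")
s=s.replace("np.abs(np.mean(np.clip(v,-60,60)))","np.mean(v)")
open('fit.py','w').write(s)
E
python3 sub.py
python3 - <<'E'
from fit import *
for n in("top","side"):
    im=cv2.imread(f'pics/{n}0.png'); c=cam(n); b,f=fit(im,c,(537,-80,-.09),(1.2,.7)); print(n,b,f)
    r=(350,205,210,110) if n=="top" else (305,240,120,100); s=3 if n=="top" else 6
    A=crop(im,*r,s);draw(A,BATH[:2] ,bathT(*b),c,s,r[:2]); cv2.imwrite(f'pics/{n}_fit.png',A)
E
```

```text
top [ 5.36356724e+02 -8.01242536e+01 -7.12748351e-02] -1564.7048625212371
side [ 5.35753360e+02 -8.06530372e+01 -6.83580715e-02] -1548.5434369389877
```

View pics/top_fit.png

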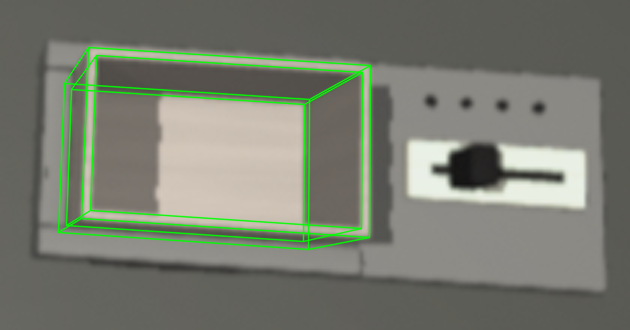

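View pics/side_fit.png

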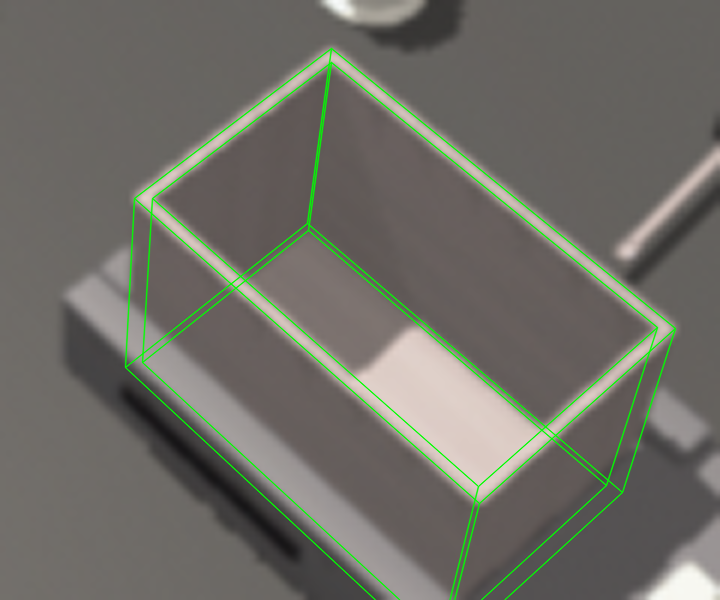

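Run:
```python
from h import *
o=monitor.get_obs();Rt=R.from_rotvec(o['orientation']).as_matrix()
print(o['ee_pos'],Rt[:,2],np.degrees(-.070-np.arctan2(Rt[1,1],Rt[0,1])))
Rb,t=bathT(536.1,-80.4,-.07); print(t+Rb@[53,0,0]-o['ee_pos'])
```

```text
[526.84036795 301.66876559 270.09587749] [ 8.71827188e-03  4.25230078e-04 -9.99961905e-01] 43.61629700430056
[  62.12983507 -385.7757365  -270.09587749]
```

Request:
{"api": "carry_out", "payload": {"targets": [[[0, 0, 4.5], [6, -38, 0], 10], [[0, 0, 9], [12, -76, 0], 10], [[0, 0, 13.5], [18, -114, 0], 10], [[0, 0, 18], [24, -152, 0], 10], [[0, 0, 22.5], [31, -190, 0], 10], [[0, 0, 27], [37, -228, 0], 10], [[0, 0, 31.5], [43, -266, 0], 10], [[0, 0, 36], [49, -304, 0], 10], [[0, 0, 40], [55, -342, 0], 10], [[0, 0, 43.6], [59, -370, 0], 10]]}}

```text
t: 12.17
ee_pos: [583.5, -71.7, 264.6]
orientation: [-2.295, -2.144, -0.002]
ft_force: [0.3, 0.3, -1.1]
width: 19.5
```

```bash
cat > rel.py <<'E'
from fit import *
o=monitor.get_obs();Rt=R.from_rotvec(o['orientation']).as_matrix()
B=(536.1,-80.4,-.07); Rb,t=bathT(*B); yaw=np.arctan2(Rt[1,1],Rt[0,1])
p=Rb.T@(o['ee_pos']-t); print('t',o['t'],'w',o['width'],'F',o['ft_force'].round(1),'ee',o['ee_pos'].round(1),'tilt',Rt[:2,2].round(4))
print('in bath: origin x',p[0]-6,'y',p[1],'z',p[2]-97.7,'yaw err deg',np.degrees(B[2]-yaw))
print('shift to x47,y0:',(t+Rb@[53,0,0]-o['ee_pos'])[:2])
h=np.array([np.cos(yaw),np.sin(yaw),0]);yb=np.array([-h[1],h[0],0])
Bk=(np.c_[h,yb,[0,0,1]], o['ee_pos']-6*h-np.array([0,0,97.7]))
E
python3 rel.py
```

```text
t 12.1667 w 19.50898635256139 F [ 0.3  0.3 -1.1] ee [583.5 -71.7 264.6] tilt [0.0002 0.002 ]
in bath: origin x 40.66121857554812 y 12.021638224095353 z 166.8549348250371 yaw err deg -0.1209430437228919
shift to x47,y0: [  5.48243014 -12.43554966]
```

Request:
{"api": "carry_out", "payload": {"targets": [[[0, 0, 0], [4, -10, -20], 10], [[0, 0, 0], [4, -10, -35], 10], [[0, 0, 0], [4, -10, -35], 10], [[0, 0, 0], [4, -10, -35], 10]]}}

```text
t: 12.5
ee_pos: [586.9, -78.8, 229.7]
orientation: [-2.296, -2.139, -0.002]
ft_force: [-0.4, -0.0, -1.2]
width: 19.3
```

```bash
cat > look.py <<'E'
import sys
from rel import *
f=sys.argv[1]
for n,r,s in (("top",(350,180,160,120),5),("side",(300,190,140,120),5)):
    im,c=snap(n); A=crop(im,*r,s); A0=A.copy(); draw(A,BASKET,Bk,c,s,r[:2]); draw(A,BATH[:2],bathT(*B),c,s,r[:2],(0,0,255)); cv2.imwrite(f'pics/{n}_{f}.png',A);cv2.imwrite(f'pics/{n}_{f}r.png',A0)
im,c=snap('wrist'); draw(im,BASKET,Bk,c,1,(0,0)); draw(im,BATH[:2],bathT(*B),c,1,(0,0),(0,0,255)); cv2.imwrite(f'pics/wr_{f}.png',im)
E
python3 look.py a
```

```text
t 12.5 w 19.331916118046017 F [-0.4 -0.  -1.2] ee [586.9 -78.8 229.7] tilt [-0.0012  0.003 ]
in bath: origin x 44.591479650264915 y 5.198517955396273 z 132.00538916960807 yaw err deg 0.0438820564570171
shift to x47,y0: [ 2.03902274 -5.35424556]
```

View pics/wr_a.png

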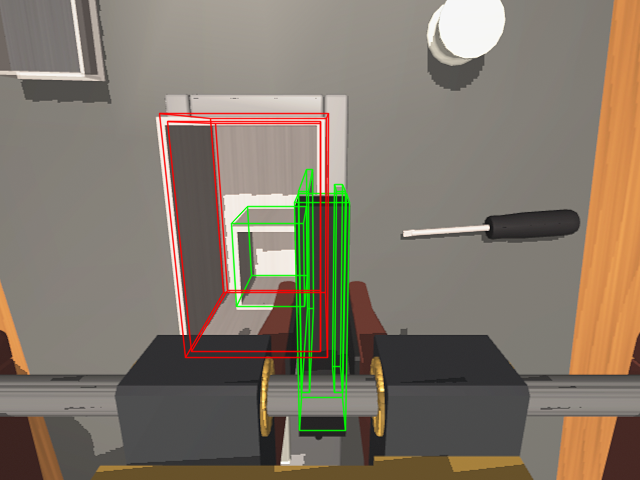

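View pics/side_a.png

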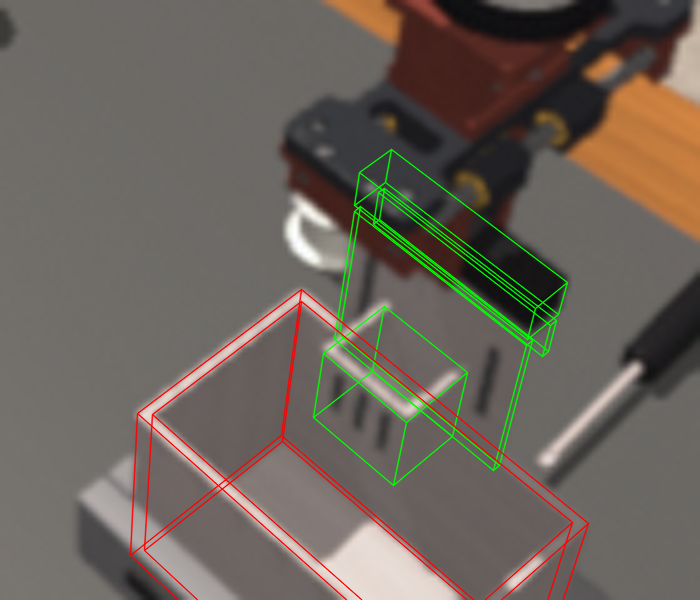

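View pics/top_a.png

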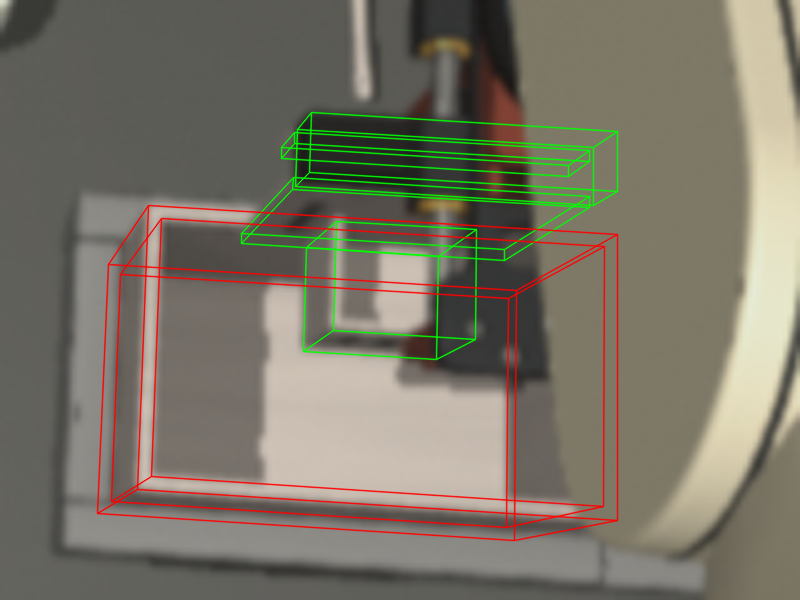

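Request:
{"api": "carry_out", "payload": {"targets": [[[0, 0, 0], [2, -5, 0], 10], [[0, 0, 0], [2, -5, -20], 10], [[0, 0, 0], [2, -5, -40], 10], [[0, 0, 0], [2, -5, -60], 10], [[0, 0, 0], [2, -5, -71], 10], [[0, 0, 0], [2, -5, -71], 10], [[0, 0, 0], [2, -5, -71], 10], [[0, 0, 0], [2, -5, -71], 10]]}}

```text
t: 13.32
ee_pos: [594.8, -84.7, 166.9]
orientation: [2.29, 2.136, 0.016]
ft_force: [-1.4, -1.2, 22.5]
width: 19.5
```

```bash
python3 look.py b
python3 - <<'E'
import cv2,numpy as np
A=cv2.imread('pics/wr_b.png'); cv2.imwrite('pics/wr_bc.png',cv2.resize(A[80:330,140:440],None,fx=2.4,fy=2.4,interpolation=cv2.INTER_CUBIC))
E
```

```text
t 13.3167 w 19.49477382495766 F [-1.4 -1.2 22.5] ee [594.8 -84.7 166.9] tilt [ 0.0143 -0.0003]
in bath: origin x 52.90765010003479 y -0.20315896619789775 z 69.18041107501286 yaw err deg -0.03935369089901898
shift to x47,y0: [-5.87897275  0.6158593 ]
```

View pics/wr_bc.png

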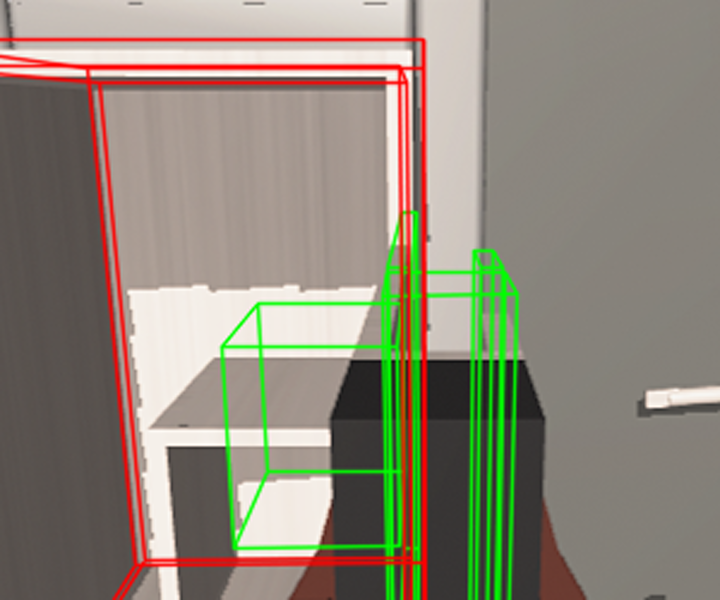

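View pics/side_b.png

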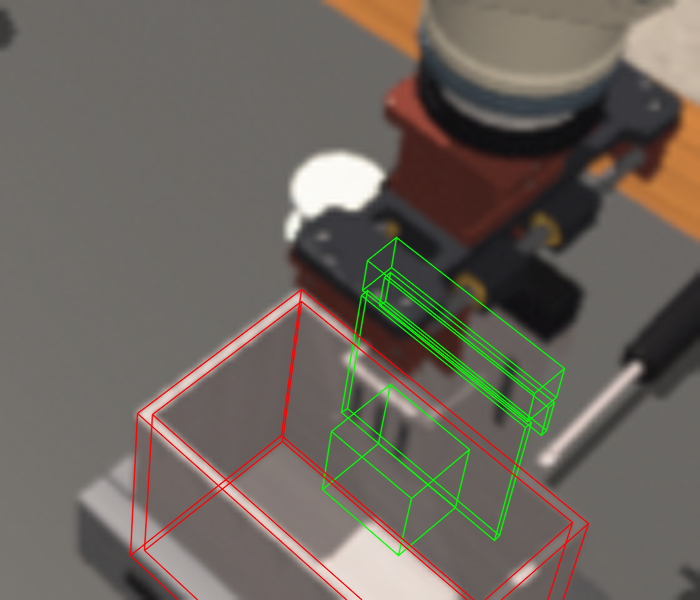

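View pics/top_br.png

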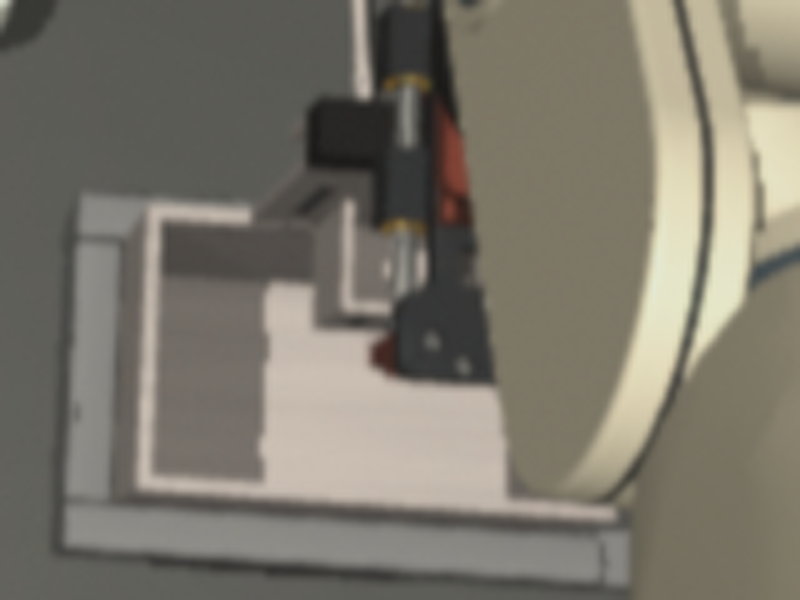

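Run:
```python
from h import *
im,c=snap('wrist','w7'); im,c=snap('side'); cv2.imwrite('pics/s7.png',crop(im,300,190,130,110,6))
o=monitor.get_obs(); print(o['ft_force'],o['moment'],o['qpos'].round(3),o['ee_pos'])
```

```text
[-1.52224275 -0.95699882 20.97844053] [-0.22435332  0.4746712   0.05733205] [-0.162  0.45   1.736  0.002  0.942 -0.095] [594.86236753 -84.72531086 166.87819759]
```

View pics/w7.png

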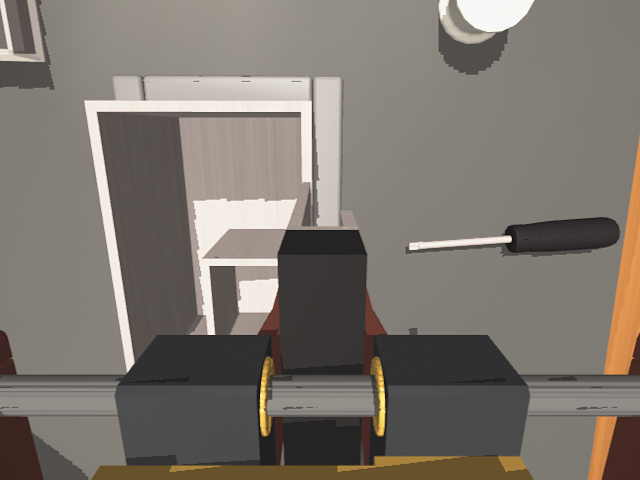

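View pics/s7.png

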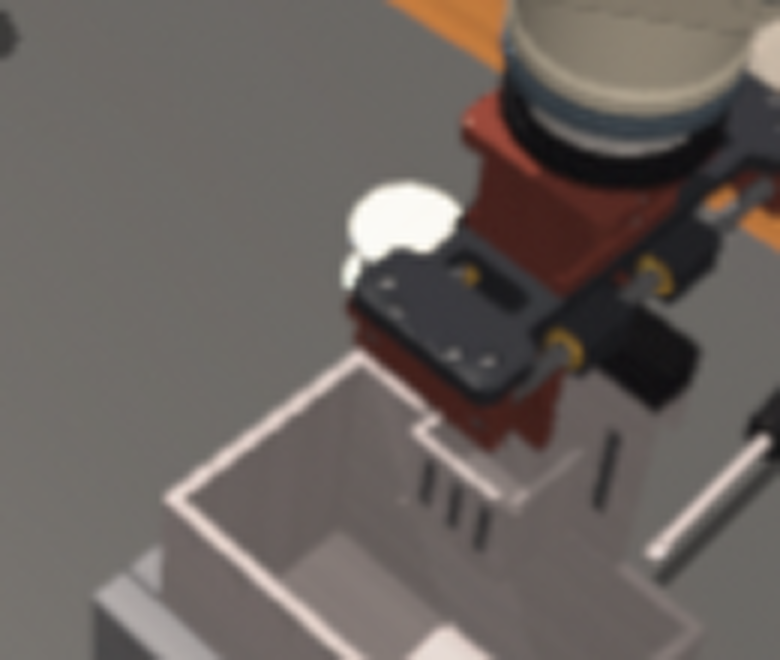

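The plate's lower edge landed on the rim and the basket slid up in the jaws. My position readings lagged the commands, so I had overshot in x. I'll lift it clear, set it down on open bench, regrasp it cleanly and then hang it from settled readings.

Request:
{"api": "carry_out", "payload": {"targets": [[[0, 0, 0], [-3, 0, 20], 10], [[0, 0, 0], [-4, 0, 50], 10], [[0, 0, 0], [-4, 0, 80], 10], [[0, 0, 0], [-4, 0, 80], 10], [[0, 0, 0], [-4, 0, 80], 10], [[0, 0, 0], [-4, 0, 80], 10], [[0, 0, 0], [-4, 0, 80], 10]]}}

```text
t: 14.15
ee_pos: [586.0, -83.7, 240.4]
orientation: [2.298, 2.142, 0.005]
ft_force: [-0.1, 0.5, -1.5]
width: 19.9
```

```bash
python3 rel.py
python3 - <<'E'
from h import *
im,c=snap('wrist','w8'); im,c=snap('side'); cv2.imwrite('pics/s8.png',crop(im,300,160,130,110,6))
E
```

```text
t 14.15 w 19.920613759774486 F [-0.1  0.5 -1.5] ee [586.  -83.7 240.4] tilt [0.0025 0.0022]
in bath: origin x 43.96362182226568 y 0.19921595346139434 z 142.7132981764213 yaw err deg -0.0003378394924371481
shift to x47,y0: [ 3.01500836 -0.41110101]
```

View pics/s8.png

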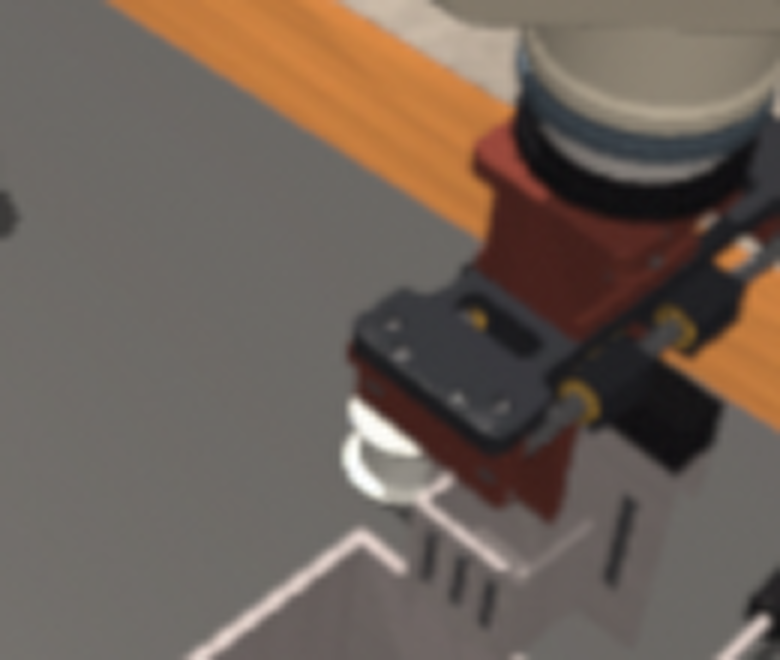

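View pics/w8.png

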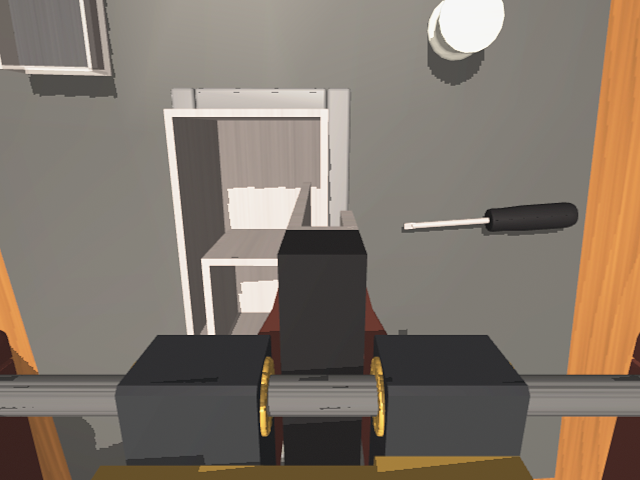

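Request:
{"api": "carry_out", "payload": {"targets": [[[0, 0, 0], [-5, 30, 0], 10], [[0, 0, 0], [-15, 70, 0], 10], [[0, 0, 0], [-24, 110, 0], 10], [[0, 0, 0], [-33, 150, 0], 10], [[0, 0, 0], [-42, 190, -10], 10], [[0, 0, 0], [-48, 225, -40], 10], [[0, 0, 0], [-50, 245, -75], 10], [[0, 0, 0], [-50, 245, -110], 10], [[0, 0, 0], [-50, 245, -145], 10], [[0, 0, 0], [-50, 245, -170], 10]]}}

```text
t: 15.08
ee_pos: [534.5, 161.3, 68.0]
orientation: [-2.296, -2.144, -0.001]
ft_force: [0.3, -0.5, -1.6]
width: 19.7
```

Request:
{"api": "carry_out", "payload": {"targets": [[[0, 0, 0], [0, 0, -10], 10], [[0, 0, 0], [0, 0, -15], 10], [[0, 0, 0], [0, 0, -15], 10], [[0, 0, 0], [0, 0, -15], 10]]}}

```text
t: 15.42
ee_pos: [537.7, 161.1, 57.6]
orientation: [2.297, 2.14, 0.009]
ft_force: [0.4, 0.1, -1.7]
width: 19.8
```

Request:
{"api": "carry_out", "payload": {"targets": [[[0, 0, 0], [0, 0, -3], 10], [[0, 0, 0], [0, 0, -6], 10], [[0, 0, 0], [0, 0, -8], 10], [[0, 0, 0], [0, 0, -8], 10]]}}

```text
t: 15.75
ee_pos: [536.9, 161.0, 49.0]
orientation: [2.297, 2.14, 0.008]
ft_force: [0.6, 0.0, -0.7]
width: 20.1
```

Request:
{"api": "carry_out", "payload": {"targets": [[[0, 0, 0], [0, 0, -2], 10], [[0, 0, 0], [0, 0, -4], 10], [[0, 0, 0], [0, 0, -4], 10]]}}

```text
t: 16.0
ee_pos: [536.6, 161.0, 44.4]
orientation: [2.297, 2.141, 0.007]
ft_force: [0.1, 0.3, -1.1]
width: 19.7
```

Request:
{"api": "carry_out", "payload": {"targets": [[[0, 0, 0], [0, 0, -2], 10], [[0, 0, 0], [0, 0, -2], 10], [[0, 0, 0], [0, 0, -2], 10]]}}

```text
t: 16.25
ee_pos: [536.7, 161.0, 42.5]
orientation: [2.297, 2.141, 0.007]
ft_force: [0.1, -0.3, -1.6]
width: 19.9
```

Run:
```python
from h import *
im,c=snap('side'); cv2.imwrite('pics/s9.png',crop(im,250,150,130,110,6)); o=monitor.get_obs(); print(o['ft_force'],o['ee_pos'])
```

```text
[ 0.33672929 -0.35976125 -1.59294272] [536.75168112 161.08809552  42.64239448]
```

View pics/s9.png

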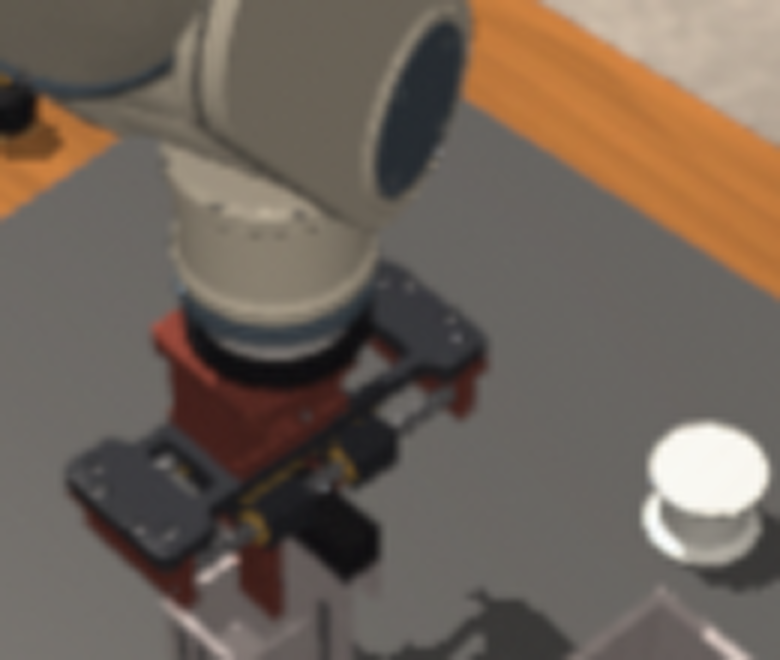

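Request:
{"api": "carry_out", "payload": {"targets": [[[0, 0, 0], [0, 0, -2], 10], [[0, 0, 0], [0, 0, -2], 10]]}}

```text
t: 16.47
ee_pos: [537.1, 161.2, 41.9]
orientation: [2.297, 2.141, 0.008]
ft_force: [-3.3, -0.3, 12.0]
width: 19.9
```

Request:
{"api": "carry_out", "payload": {"targets": [[[0, 0, 0], [0, 0, -1], 10], [[0, 0, 0], [0, 0, -1.5], 10]]}}

```text
t: 16.63
ee_pos: [537.4, 161.2, 41.7]
orientation: [2.297, 2.141, 0.008]
ft_force: [-6.8, -1.6, 33.9]
width: 19.9
```

Request:
{"api": "carry_out", "payload": {"targets": [[[0, 0, 0], [0, 0, -1], 10], [[0, 0, 0], [0, 0, -1.5], 10]]}}

```text
t: 16.8
ee_pos: [537.5, 161.3, 41.6]
orientation: [2.297, 2.14, 0.009]
ft_force: [-10.7, -3.1, 48.9]
width: 19.6
```

Request:
{"api": "carry_out", "payload": {"targets": [[[0, 0, 0], [0, 0, 3.4], 10], [[0, 0, 0], [0, 0, 3.4], 10]]}}

```text
t: 16.97
ee_pos: [537.6, 161.3, 42.4]
orientation: [2.296, 2.14, 0.01]
ft_force: [0.9, 0.5, -2.1]
width: 19.7
```

Request:
{"api": "carry_out", "payload": {"targets": [[[0, 0, 0], [0, 0, 0], 22], [[0, 0, 0], [0, 0, 0], 30], [[0, 0, 0], [0, 0, 0], 40], [[0, 0, 0], [0, 0, 0], 42], [[0, 0, 0], [0, 0, 0], 42], [[0, 0, 0], [0, 0, 20], 42], [[0, 0, 0], [0, 0, 40], 42], [[0, 0, 0], [0, 0, 80], 50], [[0, 0, 0], [0, 0, 120], 60], [[0, 0, 0], [0, 0, 150], 60]]}}

```text
t: 17.8
ee_pos: [537.2, 161.2, 193.6]
orientation: [2.296, 2.14, 0.009]
ft_force: [1.6, 0.6, 0.4]
width: 58.4
```

```bash
cat > bk.py <<'E'
from rel import *
Rz=R.from_euler('z',-.07).as_matrix(); T0=(Rz,np.array([537.6,161.3,0])-Rz@[6,0,0])
for n,r,s in (("top",(300,185,80,80),5),("side",(250,190,90,80),5)):
    im,c=snap(n); A=crop(im,*r,s); A0=A.copy(); draw(A,BASKET,T0,c,s,r[:2]); cv2.imwrite(f'pics/{n}_k.png',np.hstack([A,A0]))
im,c=snap('wrist'); draw(im,BASKET,T0,c,1,(0,0)); cv2.imwrite('pics/wr_k.png',im)
for q in ("basket_grip","basket_pocket","basket"):
  for r in place_of(q,"wrist")[:2]: print(q,r['confidence'],toworld('w',r['point'],c))
E
python3 bk.py
```

```text
t 17.8 w 58.449119563208924 F [1.6 0.6 0.4] ee [537.2 161.2 193.6] tilt [0.006  0.0023]
in bath: origin x -21.758796836322816 y 241.09437030922228 z 95.94865765123545 yaw err deg 0.018397818845603525
shift to x47,y0: [  51.72757982 -245.31311629]
basket_grip 0.61 [533.10170171 158.2683717  111.969118  ]
basket_pocket 0.57 [506.90222916 158.32339713  21.09098746]
basket 0.73 [530.19289742 156.59001459   2.92535625]
```

View pics/wr_k.png

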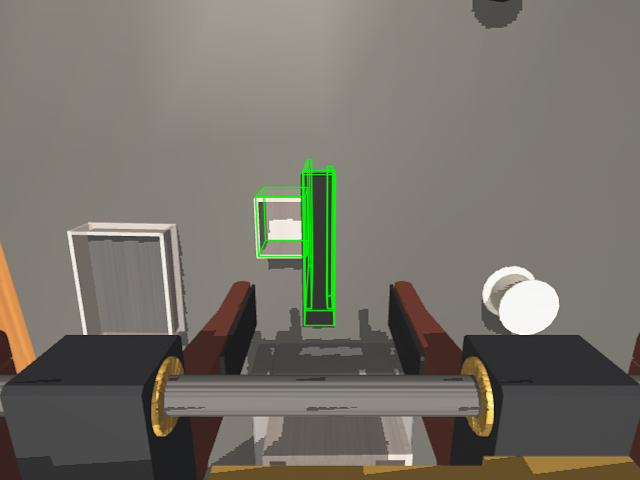

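View pics/side_k.png

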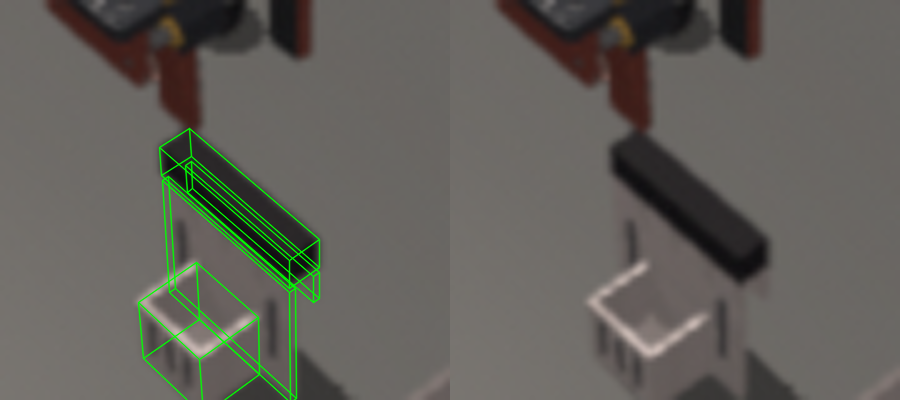

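Request:
{"api": "carry_out", "payload": {"targets": [[[0, 0, 0], [0, 0, -35], 60], [[0, 0, 0], [0, 0, -70], 60], [[0, 0, 0], [0, 0, -92], 55], [[0, 0, 0], [0, 0, -97], 40], [[0, 0, 0], [0, 0, -97], 30], [[0, 0, 0], [0, 0, -97], 12], [[0, 0, 0], [0, 0, -97], 10], [[0, 0, 0], [0, 0, -97], 10], [[0, 0, 0], [0, 0, -97], 10], [[0, 0, 0], [0, 0, -97], 10]]}}

```text
t: 18.93
ee_pos: [537.6, 161.3, 95.5]
orientation: [2.296, 2.14, 0.011]
ft_force: [0.6, 0.2, 6.3]
width: 20.0
```

Request:
{"api": "carry_out", "payload": {"targets": [[[0, 0, 0], [0, 0, 0], 10], [[0, 0, 0], [0, 0, 0], 10], [[0, 0, 0], [0, 0, 0], 10]]}}

```text
t: 19.18
ee_pos: [537.7, 161.3, 95.4]
orientation: [2.296, 2.14, 0.011]
ft_force: [-0.5, 0.0, 7.2]
width: 19.9
```

Request:
{"api": "carry_out", "payload": {"targets": [[[0, 0, 0], [0, 0, 20], 10], [[0, 0, 0], [0, 0, 55], 10], [[0, 0, 0], [0, 0, 95], 10], [[0, 0, 0], [0, 0, 135], 10], [[0, 0, 0], [0, 0, 165], 10], [[0, 0, 0], [0, 0, 165], 10], [[0, 0, 0], [0, 0, 165], 10]]}}

```text
t: 19.77
ee_pos: [537.6, 161.3, 261.0]
orientation: [2.295, 2.139, 0.013]
ft_force: [0.2, 0.0, -2.6]
width: 19.5
```

```bash
sed -i 's/97\.7/95.4/g' rel.py; python3 rel.py; python3 -c "
from h import *
im,c=snap('wrist','w10'); im,c=snap('side'); cv2.imwrite('pics/s10.png',crop(im,240,140,130,100,6))"
```

```text
t 19.7667 w 19.466067521817592 F [ 0.2  0.  -2.6] ee [537.6 161.3 261. ] tilt [0.0088 0.003 ]
in bath: origin x -21.41611882521213 y 241.182685350667 z 165.60876998846308 yaw err deg 0.020160643626033644
shift to x47,y0: [  51.37956403 -245.37724717]
```

View pics/s10.png

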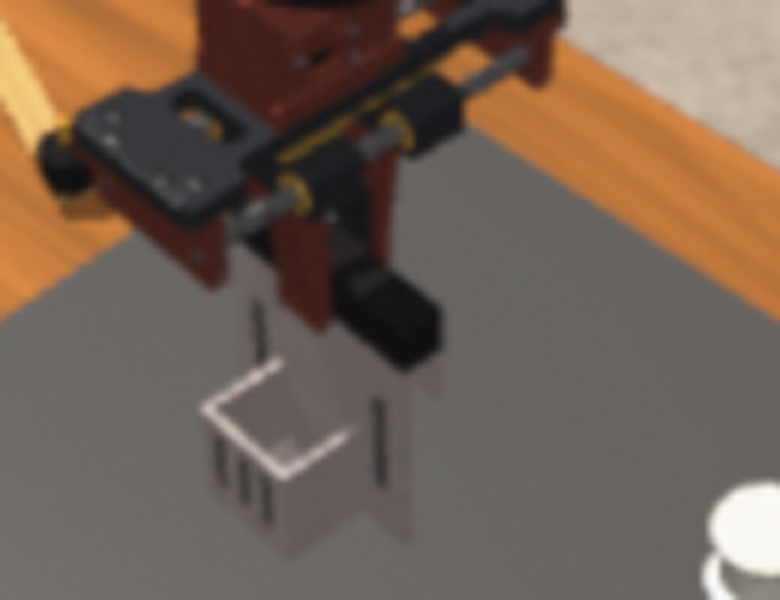

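Request:
{"api": "carry_out", "payload": {"targets": [[[0, 0, 0], [7, -36, 0], 10], [[0, 0, 0], [15, -75, 0], 10], [[0, 0, 0], [23, -115, 0], 10], [[-0.1, 0.3, 0], [31, -155, 0], 10], [[-0.1, 0.3, 0], [39, -195, 0], 10], [[-0.1, 0.3, 0], [46, -230, 0], 10], [[-0.1, 0.3, 0], [49, -245, 0], 10], [[-0.1, 0.3, 0], [49, -245, -10], 10], [[-0.1, 0.3, 0], [49, -245, -20], 10], [[-0.1, 0.3, 0], [49, -245, -20], 10]]}}

```text
t: 20.7
ee_pos: [583.3, -82.5, 235.1]
orientation: [-2.293, -2.138, 0.006]
ft_force: [-0.3, -0.0, -2.3]
width: 19.5
```

Request:
{"api": "carry_out", "payload": {"targets": [[[0, 0, 0], [0, 0, 0], 10], [[0, 0, 0], [0, 0, 0], 10], [[0, 0, 0], [0, 0, 0], 10], [[0, 0, 0], [0, 0, 0], 10]]}}

```text
t: 21.03
ee_pos: [586.0, -83.1, 239.6]
orientation: [2.297, 2.143, 0.0]
ft_force: [-0.2, -1.1, -0.6]
width: 19.7
```

```bash
python3 look.py c; python3 rel.py
```

```text
t 21.0333 w 19.65052834580298 F [-0.2 -1.1 -0.6] ee [586.  -83.1 239.6] tilt [0.0001 0.0001]
in bath: origin x 43.98590601528185 y 0.8153738553918259 z 144.1583944059745 yaw err deg -0.05512591969679583
shift to x47,y0: [ 2.9496829  -1.02419132]
t 21.1833 w 19.710952506228423 F [ 0.1  0.9 -1.8] ee [585.9 -83.6 239.5] tilt [-0.  0.]
in bath: origin x 43.92384485267265 y 0.2786295202062605 z 144.09927250998362 yaw err deg -0.015245465503783145
shift to x47,y0: [ 3.0491335  -0.49310221]
```

View pics/wr_c.png

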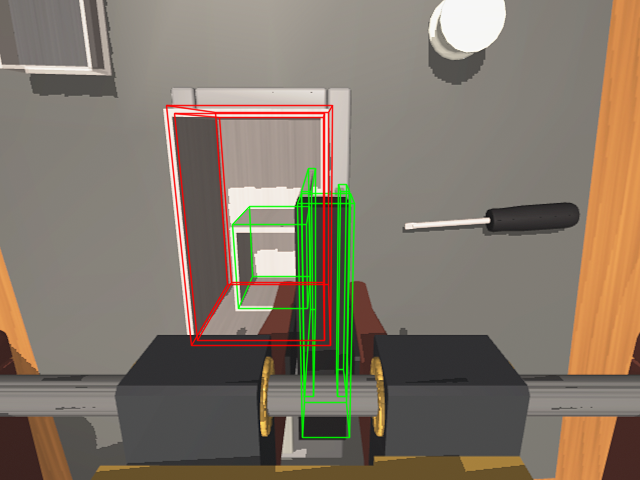

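View pics/side_c.png

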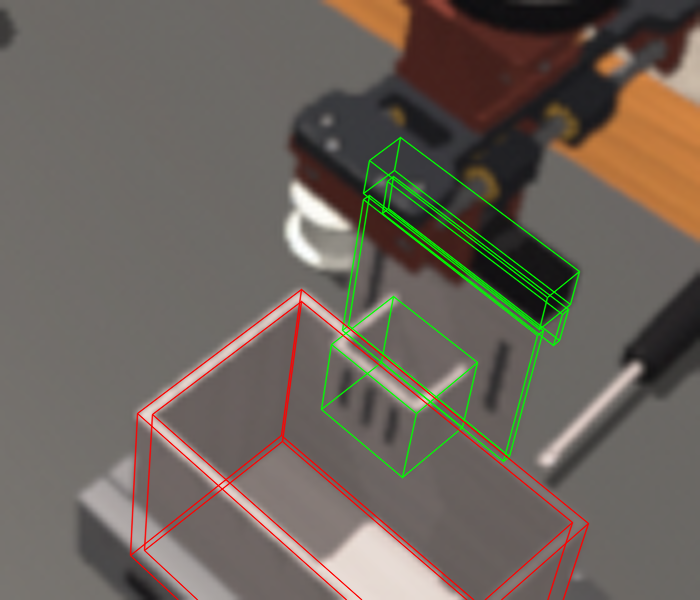

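```bash
python3 -c "
from rel import *
im,c=snap('wrist','w11'); r=(150,80,220,160); A=crop(im,*r,3.6) if 0 else cv2.resize(im[80:240,150:370],None,fx=3.6,fy=3.6,interpolation=cv2.INTER_CUBIC)
cv2.imwrite('pics/w11a.png',A); draw(A,BASKET,Bk,c,3.6,(150,80)); draw(A,BATH[:2],bathT(*B),c,3.6,(150,80),(0,0,255)); cv2.imwrite('pics/w11b.png',A)"
```

```text
t 21.1833 w 19.710952506228423 F [ 0.1  0.9 -1.8] ee [585.9 -83.6 239.5] tilt [-0.  0.]
in bath: origin x 43.92384485267265 y 0.2786295202062605 z 144.09927250998362 yaw err deg -0.015245465503783145
shift to x47,y0: [ 3.0491335  -0.49310221]
```

View pics/w11a.png

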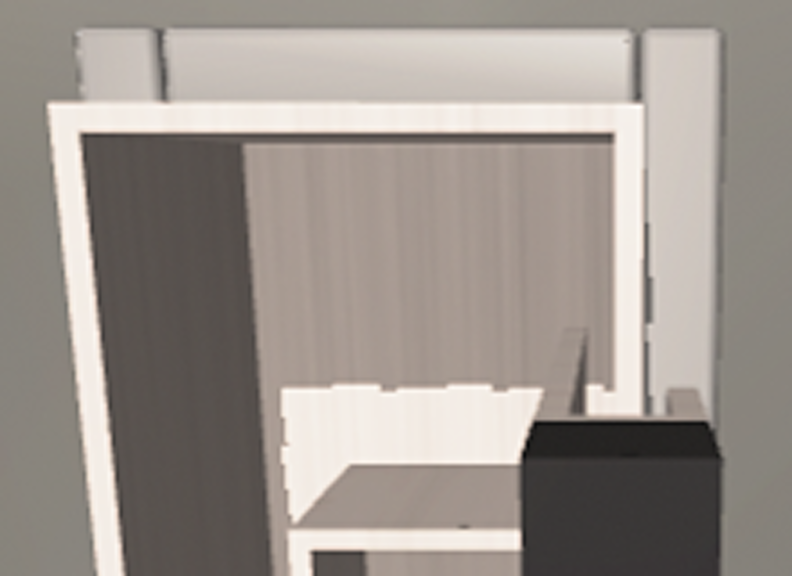

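View pics/w11b.png

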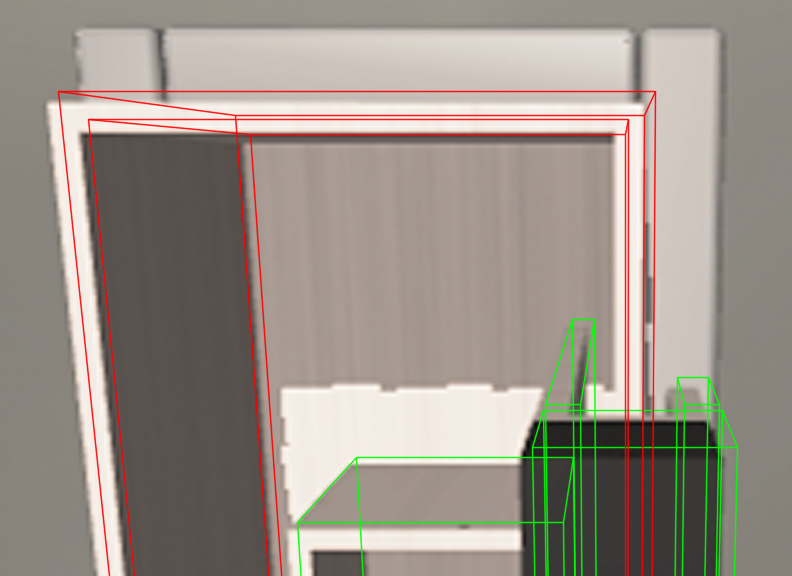

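Request:
{"api": "carry_out", "payload": {"targets": [[[0, 0, 0], [2, 0, 0], 10], [[0, 0, 0], [2, 0, -10], 10], [[0, 0, 0], [2, 0, -20], 10], [[0, 0, 0], [2, 0, -27], 10], [[0, 0, 0], [2, 0, -32], 10], [[0, 0, 0], [2, 0, -32], 10], [[0, 0, 0], [2, 0, -32], 10]]}}

```text
t: 21.82
ee_pos: [587.5, -83.9, 206.4]
orientation: [-2.297, -2.141, 0.002]
ft_force: [0.1, 0.1, -1.4]
width: 19.9
```

```bash
cat > wz.py <<'E'
import sys
from rel import *
im,c=snap('wrist'); cv2.imwrite(f'pics/{sys.argv[1]}.png',cv2.resize(im[80:240,150:370],None,fx=3.6,fy=3.6,interpolation=cv2.INTER_CUBIC))
E
python3 wz.py w12
```

```text
t 21.8167 w 19.90516289935792 F [ 0.1  0.1 -1.4] ee [587.5 -83.9 206.4] tilt [-0.0018  0.0003]
in bath: origin x 45.517450365330866 y 0.07305287288332726 z 111.0387618108038 yaw err deg 0.019292560651477955
shift to x47,y0: [ 1.47380935 -0.17656771]
```

View pics/w12.png

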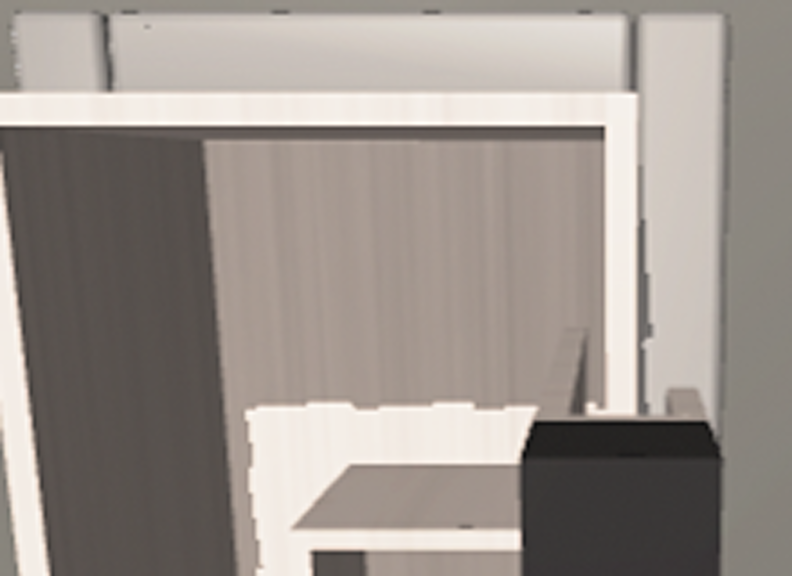

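Request:
{"api": "carry_out", "payload": {"targets": [[[0, 0, 0], [0, 0, -12], 10], [[0, 0, 0], [0, 0, -24], 10], [[0, 0, 0], [0, 0, -36], 10], [[0, 0, 0], [0, 0, -45], 10], [[0, 0, 0], [0, 0, -50], 10], [[0, 0, 0], [0, 0, -50], 10], [[0, 0, 0], [0, 0, -50], 10]]}}

```text
t: 22.45
ee_pos: [587.7, -83.9, 156.6]
orientation: [-2.297, -2.141, 0.001]
ft_force: [0.8, 0.3, -2.0]
width: 20.1
```

```bash
python3 wz.py w13
```

```text
t 22.45 w 20.109146026629357 F [ 0.8  0.3 -2. ] ee [587.7 -83.9 156.6] tilt [-0.0014  0.0003]
in bath: origin x 45.69329662633329 y 0.1176645849662447 z 61.21939648132184 yaw err deg 0.015190174661437041
shift to x47,y0: [ 1.29527346 -0.20877098]
```

View pics/w13.png

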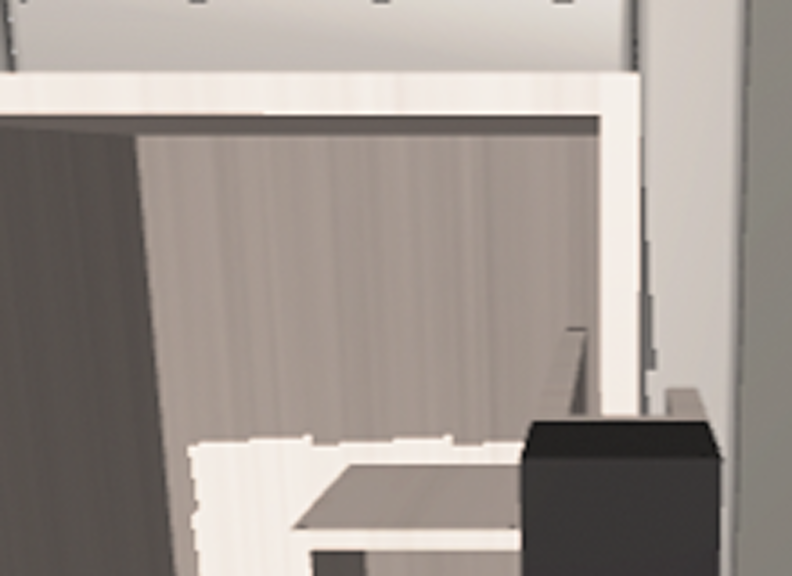

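The wall is centred in the slot. Lowering.

Request:
{"api": "carry_out", "payload": {"targets": [[[0, 0, 0], [0, 0, -8], 10], [[0, 0, 0], [0, 0, -16], 10], [[0, 0, 0], [0, 0, -23], 10], [[0, 0, 0], [0, 0, -28], 10], [[0, 0, 0], [0, 0, -28], 10], [[0, 0, 0], [0, 0, -28], 10]]}}

```text
t: 23.0
ee_pos: [587.5, -83.9, 128.5]
orientation: [-2.297, -2.141, 0.002]
ft_force: [0.3, -0.2, -1.8]
width: 19.5
```

```bash
python3 wz.py w14
```

```text
t 23.0 w 19.549061764072082 F [ 0.3 -0.2 -1.8] ee [587.5 -83.9 128.5] tilt [-0.0016  0.0003]
in bath: origin x 45.496746414613035 y 0.11358995253436008 z 33.138964156967916 yaw err deg 0.015101237252391951
shift to x47,y0: [ 1.49162731 -0.21845361]
```

View pics/w14.png

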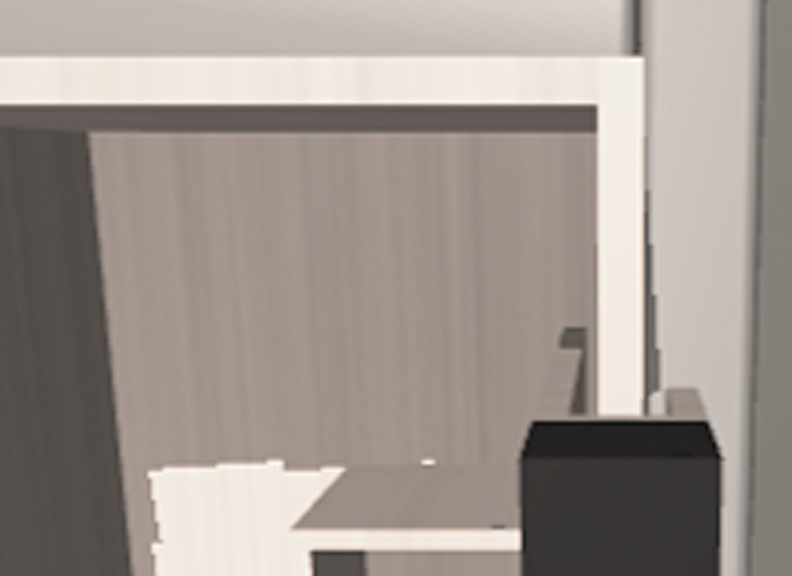

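Request:
{"api": "carry_out", "payload": {"targets": [[[0, 0, 0], [1, 0, -1], 10], [[0, 0, 0], [2, 0, -2], 10], [[0, 0, 0], [2.5, 0, -2], 10], [[0, 0, 0], [2.5, 0, -2], 10]]}}

```text
t: 23.38
ee_pos: [590.6, -84.0, 127.3]
orientation: [-2.298, -2.142, 0.0]
ft_force: [0.3, 0.2, -1.8]
width: 20.1
```

Request:
{"api": "carry_out", "payload": {"targets": [[[0, 0, 0], [0, 0, -1], 10], [[0, 0, 0], [0, 0, -1], 10]]}}

```text
t: 23.55
ee_pos: [590.2, -83.9, 126.0]
orientation: [-2.298, -2.142, 0.001]
ft_force: [0.6, -0.2, -1.4]
width: 19.5
```

Request:
{"api": "carry_out", "payload": {"targets": [[[0, 0, 0], [0, 0, -1], 10], [[0, 0, 0], [0, 0, -1], 10]]}}

```text
t: 23.72
ee_pos: [590.4, -84.0, 125.3]
orientation: [-2.298, -2.142, 0.0]
ft_force: [-1.0, 0.2, 1.8]
width: 19.7
```

Request:
{"api": "carry_out", "payload": {"targets": [[[0, 0, 0], [0, 0, 0], 22], [[0, 0, 0], [0, 0, 0], 26], [[0, 0, 0], [0, 0, 0], 34], [[0, 0, 0], [0, 0, 0], 44], [[0, 0, 0], [0, 0, 0], 50], [[0, 0, 0], [0, 0, 0], 50], [[0, 0, 0], [0, 0, 15], 50], [[0, 0, 0], [0, 0, 40], 50], [[0, 0, 0], [0, 0, 75], 50], [[0, 0, 0], [0, 0, 75], 50]]}}

```text
t: 24.55
ee_pos: [593.8, -84.5, 206.1]
orientation: [2.293, 2.137, 0.008]
ft_force: [1.1, -0.4, -0.0]
width: 50.1
```

Run:
```python
from rel import *
Rb,t=bathT(*B); Rz=Rb; 
T0=(Rz,t+Rz@[49.5,0,30])
im,c=snap('wrist','w15')
for n,r,s in (("top",(370,190,110,90),5),("side",(310,210,110,90),5)):
    im,c=snap(n); A=crop(im,*r,s); A0=A.copy(); draw(A,BASKET,T0,c,s,r[:2]); cv2.imwrite(f'pics/{n}_h.png',A);cv2.imwrite(f'pics/{n}_hr.png',A0)
```

```text
t 24.55 w 50.10871416008047 F [ 1.1 -0.4 -0. ] ee [593.8 -84.5 206.1] tilt [ 0.0085 -0.0013]
in bath: origin x 51.8158722609731 y -0.037159802910143404 z 110.68345837604906 yaw err deg 0.01903677995706764
shift to x47,y0: [-4.80147913  0.37390462]
```

View pics/side_h.png

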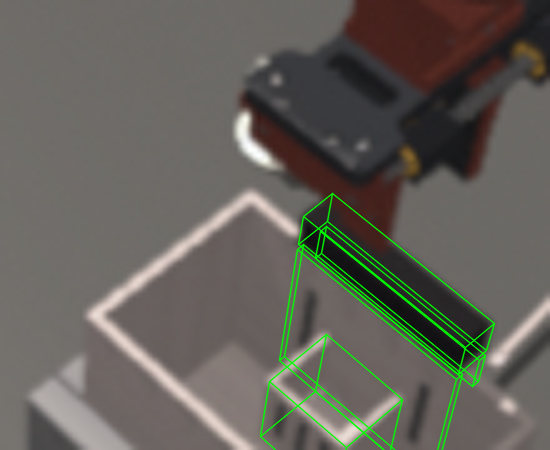

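View pics/w15.png

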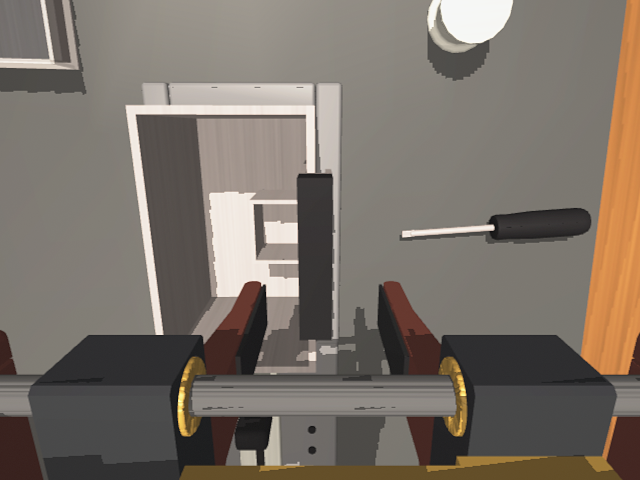

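Run:
```python
from rel import *
for P in ([521,-252,99],[523.9,-249.4,98],[517,-254.9,98.8]): print(Rb.T@(np.array(P)-t))
for y in(-127,-216): print(t+Rb@[0,y,0]-o['ee_pos'])
```

```text
t 24.7 w 50.11318984441225 F [ 0.8  0.3 -0.9] ee [590.2 -83.9 200.2] tilt [-0.      0.0001]
in bath: origin x 48.243695798392174 y 0.283332962015402 z 104.81417527472848 yaw err deg 0.015246335748368344
shift to x47,y0: [-1.2604671  -0.19565145]
[  -3.0608275  -172.23588864   99.        ]
[  -0.349781   -169.43942178   98.        ]
[  -6.84819724 -175.40855793   98.8       ]
[ -63.01341173 -123.17765758 -200.21417527]
[ -69.23832514 -211.9596966  -200.21417527]
```

Request:
{"api": "carry_out", "payload": {"targets": [[[0, 0, 0], [0, 0, 35], 50], [[0, 0, 0], [-10, -20, 50], 0], [[0, 0, 0], [-28, -55, 50], 0], [[0, 0, 0], [-46, -90, 50], 0], [[0, 0, 0], [-63, -123, 50], 0], [[0, 0, 0], [-63, -123, 50], 0], [[0, 0, 0], [-63, -123, 50], 0], [[0, 0, 0], [-63, -123, 50], 0], [[0, 0, 0], [-63, -123, 50], 0], [[0, 0, 0], [-63, -123, 50], 0]]}}

```text
t: 25.53
ee_pos: [527.7, -205.7, 249.6]
orientation: [-2.295, -2.143, 0.001]
ft_force: [-0.1, -0.1, -0.1]
width: 0.6
```

Run:
```python
from rel import *
print(p); print(t+Rb@[0,-127,68]-o['ee_pos'])
im,c=snap('wrist'); S=[box(-14,14,-180,-160,59.5,99.5)]; draw(im,S+BATH[:1],(Rb,t),c,1,(0,0)); cv2.imwrite('pics/w16.png',im)
r=(420,220,130,90); im,c=snap('top'); A=crop(im,*r,6);draw(A,S,(Rb,t),c,6,r[:2]); cv2.imwrite('pics/t16.png',A)
r=(370,290,130,110); im,c=snap('side'); A=crop(im,*r,5);draw(A,S,(Rb,t),c,5,r[:2]); cv2.imwrite('pics/s16.png',A)
```

```text
t 25.5333 w 0.5537609918168814 F [-0.1 -0.1 -0.1] ee [ 527.7 -205.7  249.6] tilt [-0.0013  0.0006]
in bath: origin x -5.606066049528442 y -125.57912568095189 z 154.20571539950018 yaw err deg -0.0811065720243168
shift to x47,y0: [ 61.26059542 121.59216439]
[   0.39393395 -125.57912568  249.6057154 ]
[  -0.4923492    -1.38984174 -181.6057154 ]
```

View pics/w16.png

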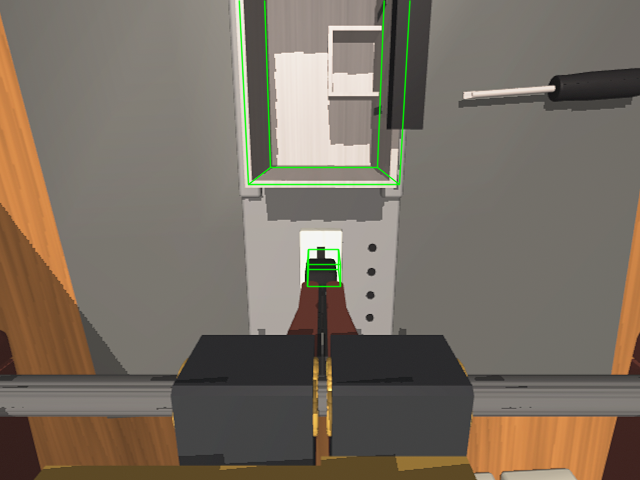

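View pics/s16.png

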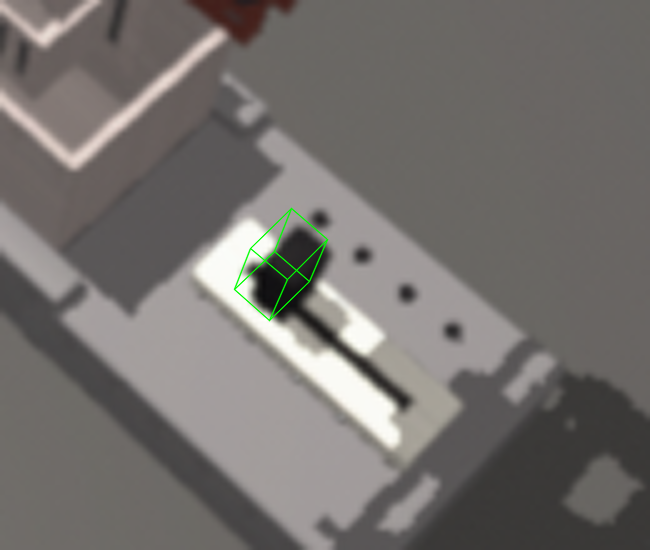

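Request:
{"api": "carry_out", "payload": {"targets": [[[0, 0, 0], [0, -1, -40], 0], [[0, 0, 0], [0, -1, -80], 0], [[0, 0, 0], [0, -1, -120], 0], [[0, 0, 0], [0, -1, -155], 0], [[0, 0, 0], [0, -1, -178], 0], [[0, 0, 0], [0, -1, -178], 0], [[0, 0, 0], [0, -1, -178], 0]]}}

```text
t: 26.27
ee_pos: [526.9, -207.3, 71.3]
orientation: [-2.295, -2.141, 0.002]
ft_force: [0.3, -0.4, 1.6]
width: 0.6
```

Run:
```python
from rel import *
print(p); print(t+Rb@[0,-216,68]-o['ee_pos'])
r=(370,270,130,110); im,c=snap('side'); A=crop(im,*r,5); cv2.imwrite('pics/s17.png',A)
```

```text
t 26.2667 w 0.6133629846524515 F [ 0.3 -0.4  1.6] ee [ 526.9 -207.3   71.3] tilt [-0.003   0.0012]
in bath: origin x -6.335462351691127 y -127.23282850473024 z -24.072946180967207 yaw err deg -0.020378061728684824
shift to x47,y0: [ 62.10387012 123.19080124]
[  -0.33546235 -127.2328285    71.32705382]
[ -5.87398792 -88.57324391  -3.32705382]
```

View pics/s17.png

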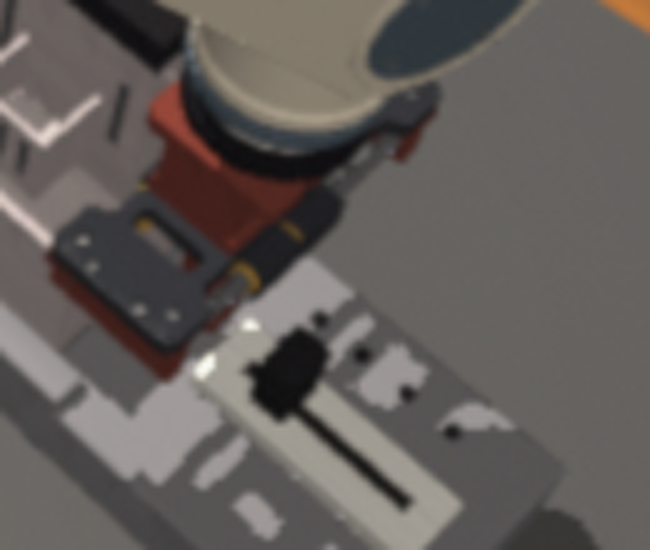

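Request:
{"api": "carry_out", "payload": {"targets": [[[0, 0, 0], [-0.7, -10, 0], 0], [[0, 0, 0], [-1.3, -20, 0], 0], [[0, 0, 0], [-2, -30, 0], 0], [[0, 0, 0], [-2.7, -40, 0], 0], [[0, 0, 0], [-3.3, -50, 0], 0], [[0, 0, 0], [-4, -60, 0], 0], [[0, 0, 0], [-4.7, -70, 0], 0], [[0, 0, 0], [-5.3, -78, 0], 0], [[0, 0, 0], [-5.6, -82, 0], 0], [[0, 0, 0], [-5.6, -82, 0], 0]]}}

```text
t: 27.15
ee_pos: [521.4, -291.1, 71.9]
orientation: [-2.299, -2.141, 0.001]
ft_force: [-1.1, 0.3, 0.1]
width: 0.3
```

```bash
python3 rel.py
```

```text
t 27.15 w 0.29475924282827726 F [-1.1  0.3  0.1] ee [ 521.4 -291.1   71.9] tilt [-0.0007 -0.0001]
in bath: origin x -5.8832527845809235 y -211.18150394745027 z -23.457236702092217 yaw err deg 0.07299544267585578
shift to x47,y0: [ 67.5243774  206.96551522]
```

Request:
{"api": "carry_out", "payload": {"targets": [[[0, 0, 0], [0, -2, 0], 0], [[0, 0, 0], [0, -3.5, 0], 0], [[0, 0, 0], [0, -3.5, 0], 0]]}}

```text
t: 27.4
ee_pos: [521.4, -293.2, 71.9]
orientation: [-2.297, -2.141, 0.001]
ft_force: [0.4, 1.0, 0.3]
width: 0.2
```

Run:
```python
from rel import *
print(p)
r=(370,270,130,110); im,c=snap('side'); A=crop(im,*r,5); cv2.imwrite('pics/s18.png',A)
```

```text
t 27.4 w 0.22576438465317722 F [0.4 1.  0.3] ee [ 521.4 -293.2   71.9] tilt [-0.0014  0.0005]
in bath: origin x -5.809816983091566 y -213.31764739031954 z -23.532920880601566 yaw err deg -0.0013581414678884615
shift to x47,y0: [ 67.6005294  209.10156356]
[ 1.90183017e-01 -2.13317647e+02  7.18670791e+01]
```

View pics/s18.png

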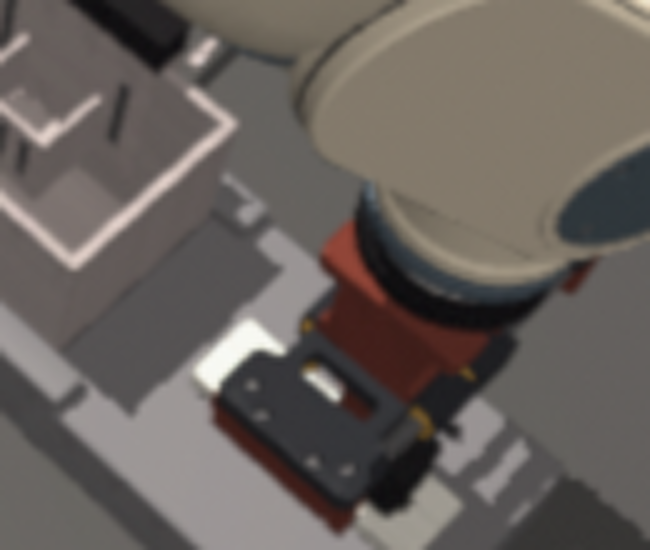

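Keep nudging until the end stop is felt.

Request:
{"api": "carry_out", "payload": {"targets": [[[0, 0, 0], [0, -2, 0], 0], [[0, 0, 0], [0, -2, 0], 0]]}}

```text
t: 27.62
ee_pos: [521.5, -294.8, 72.0]
orientation: [-2.297, -2.141, 0.0]
ft_force: [0.2, 3.5, 0.2]
width: 0.8
```

Request:
{"api": "carry_out", "payload": {"targets": [[[0, 0, 0], [0, -2, 0], 0], [[0, 0, 0], [0, -2, 0], 0]]}}

```text
t: 27.78
ee_pos: [521.4, -295.1, 72.0]
orientation: [-2.296, -2.138, -0.002]
ft_force: [1.2, 12.0, 4.4]
width: 0.4
```

Request:
{"api": "carry_out", "payload": {"targets": [[[0, 0, 0], [0.5, 8, 0], 0], [[0, 0, 0], [1, 15, 0], 0], [[0, 0, 0], [1, 15, 30], 0], [[0, 0, 0], [1, 15, 65], 0], [[0, 0, 0], [1, 15, 105], 0], [[0, 0, 0], [1, 15, 145], 0], [[0, 0, 0], [1, 15, 160], 0], [[0, 0, 0], [1, 15, 160], 0]]}}

```text
t: 28.45
ee_pos: [525.2, -283.7, 237.3]
orientation: [2.292, 2.136, 0.003]
ft_force: [0.2, -0.1, -0.1]
width: 0.1
```

Run:
```python
from rel import *
T0=(Rb,t+Rb@[49.5,0,30]); S=[box(-14,14,-245,-225,59.5,99.5)]
im,c=snap('wrist','w19')
im,c=snap('side','side19'); r=(310,210,190,180); A=crop(im,*r,4)[:600]; A=cv2.resize(im[210:390,310:500],None,fx=3.3,fy=3.3,interpolation=cv2.INTER_CUBIC); A0=A.copy(); draw(A,BASKET,T0,c,3.3,r[:2]);draw(A,S,(Rb,t),c,3.3,r[:2]); cv2.imwrite('pics/s19.png',A); cv2.imwrite('pics/s19r.png',A0)
for q in("slider_top","basket","basket_grip","basket_lip"):
    for n in("side",):
        for r_ in place_of(q,n)[:3]: print(q,round(r_['confidence'],2),(Rb.T@(toworld(n,r_['point'])-t)).round(1))
```

```text
t 28.45 w 0.059458773047430025 F [ 0.2 -0.1 -0.1] ee [ 525.2 -283.7  237.3] tilt [ 0.0074 -0.0049]
in bath: origin x -2.6111797538337616 y -203.60817472441798 z 141.91465711638466 yaw err deg -1.4808451748382637e-05
shift to x47,y0: [ 63.73061747 199.63959118]
slider_top 0.77 [  -5.7 -237.1  101.7]
basket 0.55 [52.8  2.9 35.8]
basket_grip 0.63 [ 53.8  -1.6 140.3]
basket_lip 0.95 [ 59.5  -2.5 104. ]
```

View pics/s19.png

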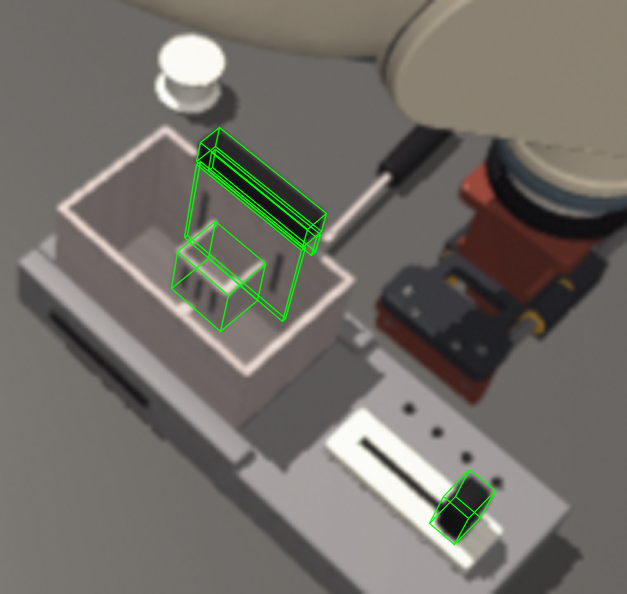

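View pics/s19r.png

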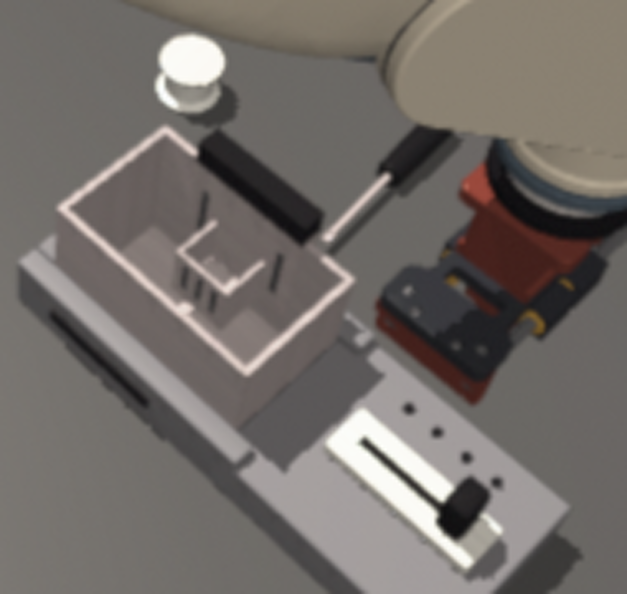

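View pics/w19.png

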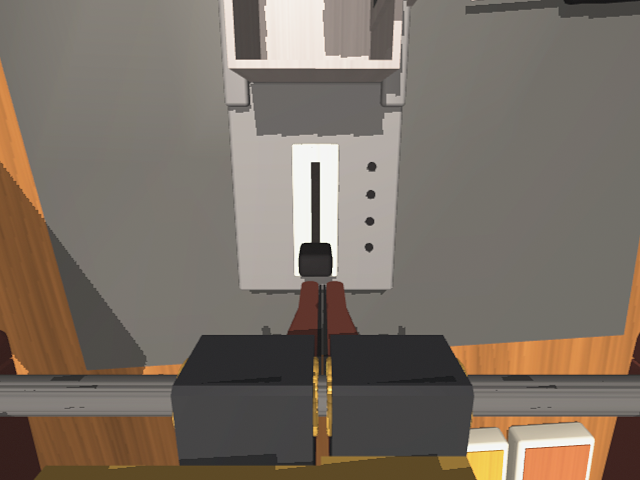

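Request:
{"api": "carry_out", "payload": {"targets": [[[0, 0, 0], [0, 0, 0], 0], [[0, 0, 0], [0, 0, 0], 0], [[0, 0, 0], [0, 0, 0], 0], [[0, 0, 0], [0, 0, 0], 0]]}}

```text
t: 29.08
ee_pos: [522.6, -282.4, 231.7]
orientation: [-2.297, -2.141, 0.001]
ft_force: [0.1, -0.1, -0.4]
width: 0.4
```

```bash
python3 -c "
from workcell import order
print(order.close_job())"
```

```text
the job is handed in; nothing more can be done
None
```

The job is done and handed in at 29.1 s of the 61 s allowed; no verdict came back. I stood the basket upright, let go, and hung it over the far long wall of the tank. I then let go again and pushed the slider to its end stop.

**Last checks**
- **Basket:** the final side picture matches a model hanging straight with its plate against the wall. Contact on lowering put its origin about 29.9 mm above the bench. The network read 35.8 mm, but it is only good to about 4 mm.
- **Slider:** I felt the end stop at about 12 N, and the overlay matches 70 mm. The network read the block centre at about 72 mm along the track, which agrees within its error.
- **Gripper and bystanders:** the gripper was clear of everything, with no force beyond noise. In the last side and wrist pictures the spool and screwdriver look undisturbed. I made no final check of the motor and parts box, but the arm went nowhere near the motor and the parts box looked untouched at mid-run.

**What went wrong on the way**
- **First hanging attempt:** it failed. I corrected x from readings that lagged the commands, so the plate landed on the rim (about 22 N) and the basket slid up in the jaws. I set it back on the bench, regrasped it, and hung it using settled readings and the wrist camera.
- **Setting it down to regrasp:** I sent several lowering steps without reading the force between them, and the wrist force reached 49 N (limit 120 N). The gripper body may have carried part of that through the grip block. I cannot tell how close that came to the 40 N body limit.

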